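Unclamp the bracket and rack the bars

TASK

Flip the toggle clamp's red handle up past centre so that the arm swings right back, then lift the freed angle bracket out of the fixture and stand it on its foot in the black shallow square tray (the one without dividers). Rack all the aluminium bars lying on the mat, one to a berth and flat, with their chamfered ends pushed into the notches of the metal fence (the steel block with the bore beside the berths lets you feel which end is chamfered: only that end goes in). Finish by flipping the empty clamp back down, and leave the bench's other things where they are.

Things in the scene. Friction and masses are not known exactly. Their poses are not given: they have to be found in the camera images.
- fixture: steel fixture fixed to the bench: base 180 (x) x 120 (y) x 15 mm, origin under its centre. The bracket's nest, centred at x = -20 mm, is ringed by stops 6 mm high, 2 mm clear of the bracket's foot. The clamp's hinge axis runs along y through x = +63 mm, y = 0, z = 60 mm, between two cheeks 34 mm long (x), 31 mm over their outsides and up to z = 73 mm
- clamp (a joint): angle of the clamp's arm and handle (one piece), rad: 0 = shut, arm level towards the fixture's -x, its rubber foot just over the bracket's; grows to 1.83 = fully open, arm past upright, handle low over the fixture's +x end. Centre is near 0.75: short of it the clamp falls shut by its weight, beyond about 1.0 it falls open (about 0.1 N m either way)
- clamp_grip (a point): where to take the handle: a round grip of 18 mm diameter, this point on its axis 90 mm from the hinge and 27 mm short of its rounded end. Shut, it leans 0.52 rad from vertical towards the fixture's -x; it turns about the hinge by the joint's angle towards +x
- bracket_c (a point): aluminium angle bracket, 0.2 kg: foot 64 (x) x 80 (y) x 8 mm, and an upright flange 8 mm thick (x) and 80 mm wide (y) that stands along the foot's -x edge to 70 mm above the underside. This point is the middle of the upright flange, 35 mm above the underside and 28 mm to -x of the foot's centre; z up when it stands on its foot
- tray: black shallow tray fixed to the bench, 140 x 140 mm outside, walls 4 mm thick and 18 mm high, floor 4 mm thick; origin under its centre
- rack: bar rack fixed to the bench, wooden base 150 x 235 x 10 mm; its x points the way that the chamfered ends must point. Bars lie along x on two wooden rails (tops at z = 35 mm, 10 mm thick, middles at x = -35 and +26 mm); the near rail has posts up to z = 48 mm between berths, which are 26 mm wide and 54 mm apart
- fence (a point): middle of the near top edge of the rack's metal fence, which stands across the far end of the berths (rack x = 50 to 58 mm, top at z = 52 mm). Behind each berth it has an open-topped notch 17 mm wide, bottom at z = 30 mm: a chamfered end drops into it from above, a square end does not
- slot1 (a point): berth 1 of the rack: where the middle of a racked bar belongs (45 mm above the rack's underside), chamfered end towards the rack's x; pushed on, the bar may go up to 9 mm further before the cone wedges
- slot2 (a point): berth 2 of the rack: where the middle of a racked bar belongs (45 mm above the rack's underside), chamfered end towards the rack's x; pushed on, the bar may go up to 9 mm further before the cone wedges
- slot3 (a point): berth 3 of the rack: where the middle of a racked bar belongs (45 mm above the rack's underside), chamfered end towards the rack's x; pushed on, the bar may go up to 9 mm further before the cone wedges
- bore (a point): mouth of a round bore, 17 mm diameter and 30 mm deep along the rack's x, in a steel block 50 mm wide and 70 mm high on the rack, open towards the rack's -x. This point is on the bore's axis in the block's face. A square end stops at the face; a chamfered end goes in about 19 mm
- bar1_c (a point): loose aluminium bar, 20 x 20 x 120 mm, 0.12 kg; 2 or 3 are present, an absent one reads None. One end is chamfered (its last 28 mm a cone from 20 down to 10 mm diameter), the other cut square. This point is the middle of its length and thickness, 10 mm over the bench as it lies; x runs along it, but whether the chamfered end is at +x or -x differs from bar to bar and is not told
- bar2_c (a point): loose aluminium bar, 20 x 20 x 120 mm, 0.12 kg; 2 or 3 are present, an absent one reads None. One end is chamfered (its last 28 mm a cone from 20 down to 10 mm diameter), the other cut square. This point is the middle of its length and thickness, 10 mm over the bench as it lies; x runs along it, but whether the chamfered end is at +x or -x differs from bar to bar and is not told
- bar3_c (a point): loose aluminium bar, 20 x 20 x 120 mm, 0.12 kg; 2 or 3 are present, an absent one reads None. One end is chamfered (its last 28 mm a cone from 20 down to 10 mm diameter), the other cut square. This point is the middle of its length and thickness, 10 mm over the bench as it lies; x runs along it, but whether the chamfered end is at +x or -x differs from bar to bar and is not told
- bar1: bar 1 itself, origin at the middle of its underside as built
- bar2: bar 2 itself, likewise
- bar3: bar 3 itself, likewise
- bracket: the bracket itself, origin under the centre of its foot
- screwdriver: bystander: red screwdriver, 190 mm
- tape: bystander: roll of blue tape, 90 mm across, 24 mm high
- spool: bystander: solder spool, 60 mm across, 45 mm high
- flux: bystander: white bottle, 48 mm across, 110 mm high
- pliers: bystander: red-handled pliers, about 160 mm long
Mind the look-alikes: they are no part of the job. Several things have the shape of the tray; the one meant has the colours described above. Leave any purple look-alike of the bar3 alone.

How it is judged:
By the outcome, as a careful person would: the job done as asked, in the order asked, and still so for the second after the job is handed in, with the robot touching nothing.
Of bar1, bar2, bar3 only 2 to 3 are there at a start; the rules pass over those that are not, and their reading is None.
At some moment in a run one of bar1, bar2, bar3 may be knocked a few centimetres aside while the robot is not near it.
It also fails if it takes over 210 s, if anything falls off the work surface, if the arm or the gripper's body presses on something with over 40 N, if the wrist force passes 120 N, or if a joint passes its speed limit or range.

ROBOT

A 7-joint arm with a two-finger parallel gripper is mounted at the origin on the work surface. World frame = base frame: x ahead of the robot, y to its left, z up, the work surface at z = 0. Lengths are in m, angles in rad, forces in N, time in s.
With the tool pointing down it reaches from about 0.35 to 0.9 m from the base axis. Payload 7.2 kg.
Tool frame: the origin (TCP) lies midway between the tips of the shut fingers; the grasp point (between the pads) lies 19 mm behind it; z points along the fingers, y is the direction in which the jaws open and shut (so a half turn about z gives the same grasp; the last joint's range is limited). The gripper opens to 88 mm and grips with 3 to 60 N. Pads are 20 mm wide; open, the fingers measure 115 mm over their backs; the gripper's body (75 mm by 178 mm) begins 61 mm behind the grasp point.
Start: joints at [1.184, 0.411, -0.013, 1.596, 0.006, 1.134, -0.082], TCP at [0.196, -0.594, 0.223] pointing down, gripper open.
Joint ranges: [-2.95, 2.95], [-0.29, 1.99], [-1.47, 1.44], [0.14, 2.54], [-1.03, 4.17], [0.13, 1.85], [-2.86, 2.86]. Speed limits (rad/s): [2.39, 2.39, 3.01, 3.01, 3.14, 3.14, 3.14].

INTERFACE

Orientations are given as a unit quaternion [w, x, y, z].
In Python, from station import arm gives the robot as it stands.
- The arm moves only by the shell command python3 -m creep 'ROWS'. ROWS is JSON, a list of rows, each an object of numbers: "dx", "dy", "dz": the shift along the tool's x, y, z in mm; "rx", "ry", "rz": the turn, a rotation vector about the tool's x, y, z in degrees; "grip": the opening, from -1 (shut) to 1 (fully open), so that 0 is half open. In form: [{"dx": .., "dy": .., "dz": .., "rx": .., "ry": .., "rz": .., "grip": ..}, ...]. A call has exactly 8 rows; each row is the pose to reach, as a shift and turn from the pose measured when the call began, along the tool's axes at that moment; what a row does not reach only later rows make up. A row lasts 1/10 s, in which the tool goes at most 50 mm and 8.59 degrees, less where a joint would pass 70% of its speed; a pose out of reach is approached as far as the arm can. A call with a gripper value outside its range is refused whole. The fingers move at their own pace and stop on an object; the grip force is fixed at half the most. Time passes only in rows, so rows that repeat a pose let the fingers close, or fill a call up. It gives the time, the measured TCP pose, the force and the opening at its end, in the units of the state.
- arm.read_state(): the state, without advancing time (a new reading comes with each control period).
- arm.camera(name): name is "scene" or "top" or "wrist"; returns the picture (400x640x3 uint8, blue, green, red); there is no depth.
- arm.camera_info(name): a dict with "vertical_fov" (degrees; the focal length in pixels is half the picture's height over the tangent of half this angle, whatever the lens; pixels are square), "cx", "cy" (the principal point, pixels), "world_to_cam" (4x4, takes a point from world to camera coordinates). Camera axes: x right, y down, z forward; pixel columns grow to the right and rows downward; lengths in m; the calibration is good to about 2 mm. The wrist camera is an equidistant fisheye: a pixel r from the principal point sees the ray r / f radians off the axis. A picture is of the moment at which its call begins: read the wrist's pose just before it. camera_info takes no time and is no camera call; for the wrist camera it gives the pose at the moment of the call.
- arm.close_job(): hands the job in, once; it reports no verdict.
The state is a dict: "time_s": time; "joint_positions": joint angles; "joint_velocities": joint speeds; "tau": joint torques, N m; "tcp_pos": TCP position; "eef_rot": TCP orientation; "wrist_force": force on the tool from outside, world axes, zero at the start; "torque": the same for the moment, N m; "opening": opening from 0.0 (shut) to 1.0 (fully open).
Only numpy, scipy, OpenCV 4.12 (cv2) and the standard library are available. Lean on these libraries where they do the work, as an engineer would, in place of code of your own. Each camera call takes 0.05 s, during which the arm holds its last target. There are 200 camera calls.

## Working session

There is one attempt and no reset: what is moved stays moved. The work goes in short steps, Python scripts to look and compute and a shell command to move; the robot and the scene stay as the last step left them, time stands still between calls to the robot, and variables do not carry over. Pictures are saved under pics/ and viewed, about 12 in all and at most 16, crops included, and the job is handed in when it is done.

```bash
ls; mkdir -p pics; cat > h.py <<'E'
import numpy as np, cv2
from station import arm
from scipy.spatial.transform import Rotation as R
def snap(n,f):
    i=arm.camera_info(n); im=arm.camera(n); cv2.imwrite('pics/'+f,im); np.save('pics/'+f+'.npy',{k:np.array(v) for k,v in i.items()},allow_pickle=True); return im,i
def ray(i,u,v,fish=False):
    f=200/np.tan(np.radians(float(i['vertical_fov']))/2); d=np.array([u-i['cx'],v-i['cy']],float)
    if fish:
        r=np.hypot(*d); t=r/f; c=np.array([*(d/max(r,1e-9)*np.sin(t)),np.cos(t)])
    else: c=np.array([d[0]/f,d[1]/f,1])
    M=np.array(i['world_to_cam']); Rm=M[:3,:3]
    return -Rm.T@M[:3,3], Rm.T@c
def onz(i,u,v,z,fish=False):
    o,d=ray(i,u,v,fish); return o+d*(z-o[2])/d[2]
def proj(i,p,fish=False):
    f=200/np.tan(np.radians(float(i['vertical_fov']))/2); M=np.array(i['world_to_cam']); c=M[:3,:3]@np.array(p)+M[:3,3]
    if fish:
        r=np.hypot(c[0],c[1]); return np.array([i['cx'],i['cy']])+c[:2]/r*f*np.arctan2(r,c[2])
    return np.array([i['cx'],i['cy']])+f*c[:2]/c[2]
def load(f): return np.load('pics/'+f+'.npy',allow_pickle=True).item()
def st():
    s=arm.read_state(); q=np.array(s['eef_rot']); return s,np.array(s['tcp_pos']),R.from_quat(q[[1,2,3,0]])
def goto(p,Rt=None):
    "print mm shift in tool axes and rotvec deg"
    s,t,r=st(); d=r.inv().apply(np.array(p)-t)*1000
    w=(r.inv()*Rt).as_rotvec(degrees=True) if Rt is not None else np.zeros(3)
    print('shift',d.round(1),'rot',w.round(1))
E
python3 - <<'E'
from h import *
for n in ('top','scene'):
    im,i=snap(n,n+'0.png'); print(n,i['vertical_fov'],np.array(i['world_to_cam']).round(3).tolist())
s,t,r=st(); print(s); print(r.as_matrix().round(3))
E
```

```text
pics
top 45.14073843621288 [[-0.014, -1.0, -0.018, 0.013], [-0.989, 0.016, -0.147, 0.517], [0.147, 0.016, -0.989, 1.414], [0.0, 0.0, 0.0, 1.0]]
scene 51.685505240632025 [[-0.856, 0.517, 0.014, 0.442], [0.302, 0.521, -0.798, -0.045], [-0.42, -0.679, -0.603, 1.837], [0.0, 0.0, 0.0, 1.0]]
{'time_s': 0.1, 'joint_positions': array([ 1.18381233,  0.41181677, -0.01270388,  1.59693708,  0.00557436,
        1.13430378, -0.08217463]), 'joint_velocities': array([ 2.20873709e-04, -1.55998400e-03,  8.16676956e-05, -1.55771456e-03,
       -1.75341018e-03,  1.71042262e-03,  5.37055038e-04]), 'tau': array([ 2.80251399e-03, -5.89099646e+01,  6.43756427e-01, -2.91710615e+01,
       -5.38074702e-02,  1.44679612e-02,  5.42329531e-05]), 'tcp_pos': array([ 0.19570939, -0.59309631,  0.22190469]), 'eef_rot': array([-6.98285538e-04,  9.87321243e-01,  1.58733275e-01, -1.53206119e-04]), 'wrist_force': array([-0.52665518,  0.15996456, -0.71771354]), 'torque': array([0.03242646, 0.01093997, 0.01844591]), 'opening': 0.9994108047756403}
[[ 0.95   0.313 -0.001]
 [ 0.313 -0.95   0.001]
 [-0.    -0.001 -1.   ]]
```

View pics/top0.png

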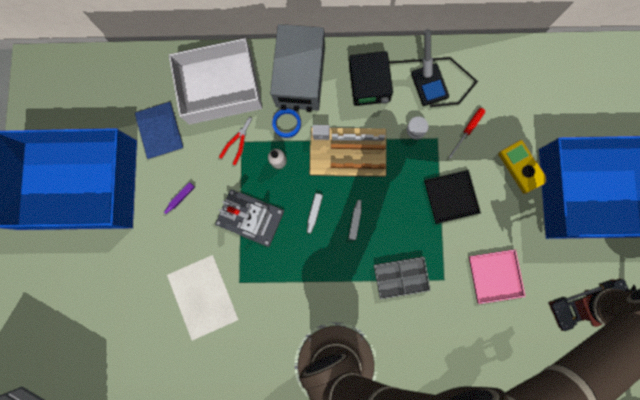

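View pics/scene0.png

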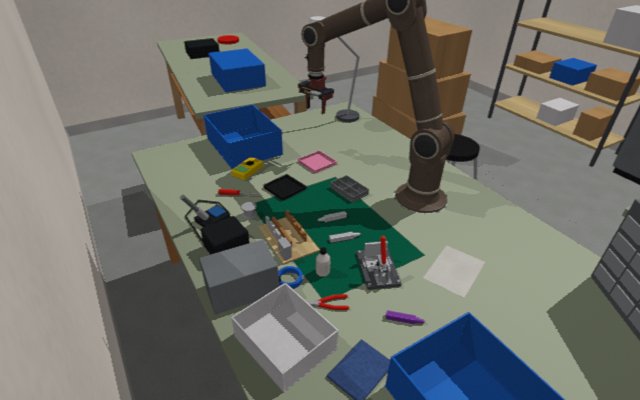

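Top view: fixture (249,217), two loose bars (315,212) and (355,220), rack (348,150). Tray candidates are black plain (452,197), divided grey (402,277) and pink (497,276). The black one without dividers fits. The purple look-alike is at (180,197). I'll confirm with an enlarged crop.

```bash
python3 - <<'E'
from h import *
im=cv2.imread('pics/top0.png'); c=cv2.resize(im[105:255,210:485],None,fx=2.9,fy=2.9,interpolation=cv2.INTER_CUBIC); cv2.imwrite('pics/c1.png',c)
im=cv2.imread('pics/scene0.png'); c=cv2.resize(im[170:300,240:420],None,fx=4.4,fy=4.4,interpolation=cv2.INTER_CUBIC); cv2.imwrite('pics/c2.png',c)
E
```

```text
(no output)
```

View pics/c1.png

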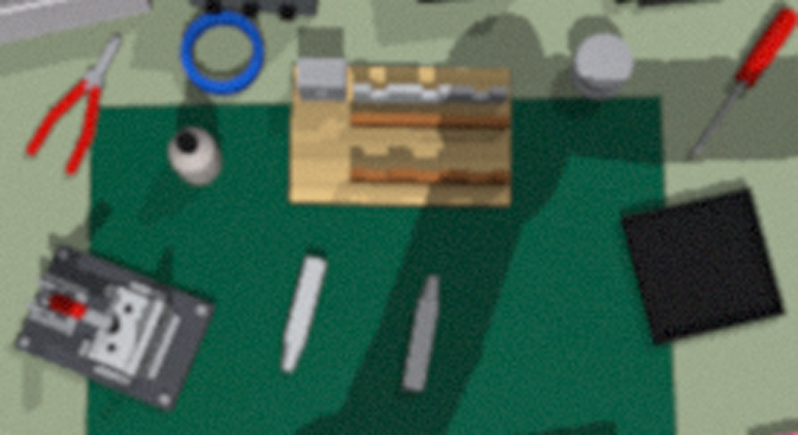

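View pics/c2.png

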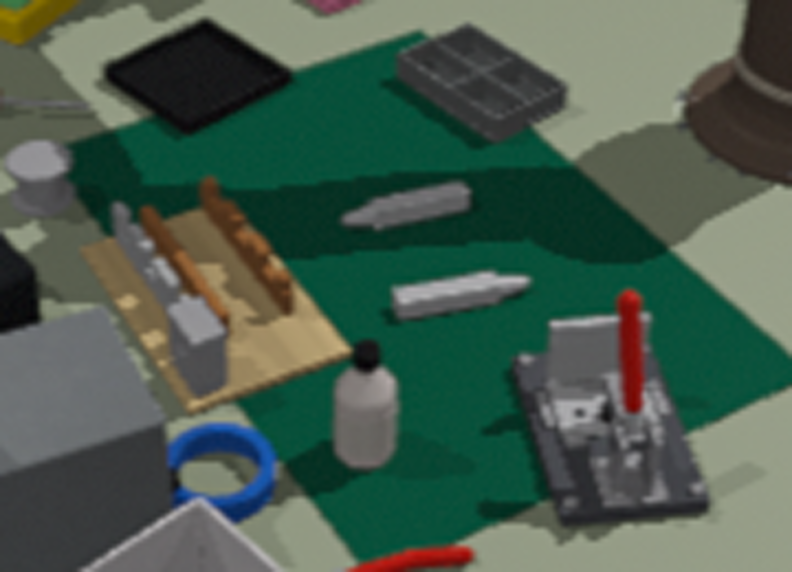

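The crops confirm the plain black tray at (452,197), and the chamfers are visible. The right bar's points away from the robot, the way the fence lies. The left bar's points towards the robot, so it needs a half turn.

```bash
cat > geo.py <<'E'
from h import *
i=load('top0.png')
C=lambda p,z:onz(i,p[0]/2.9+210,p[1]/2.9+105,z)
def poly(ps,z): return np.array([C(p,z) for p in ps])
fx=poly([(62,245),(215,303),(172,410),(15,348)],.015)
tr=poly([(622,215),(750,188),(785,312),(655,343)],.018)
rk=poly([(293,66),(511,68),(511,205),(289,205)],.01)
def show(n,q):
    print(n,'c',q.mean(0).round(4),'edges',np.linalg.norm(q-np.roll(q,-1,0),axis=1).round(3))
if __name__=='__main__':
    show('fix',fx);show('tray',tr);show('rack',rk)
    d=(fx[0]-fx[1]+fx[3]-fx[2]);print('fix x ang',np.degrees(np.arctan2(d[1],d[0])))
    d=(tr[0]-tr[3]+tr[1]-tr[2]);print('tray ang',np.degrees(np.arctan2(d[1],d[0])))
    d=(rk[0]-rk[3]+rk[1]-rk[2]);print('rack x ang',np.degrees(np.arctan2(d[1],d[0])))
    im=cv2.imread('pics/top0.png'); hsv=cv2.cvtColor(im,cv2.COLOR_BGR2HSV)
    m=((hsv[...,1]<60)&(hsv[...,2]>70)).astype(np.uint8); m[:185]=0;m[250:]=0;m[:,:295]=0;m[:,375:]=0
    cs,_=cv2.findContours(m,0,2)
    for c in cs:
        if cv2.contourArea(c)<100: continue
        q=cv2.boxPoints(cv2.minAreaRect(c)); w=np.array([onz(i,u,v,.015) for u,v in q]); show('bar',w)
        e=w[1]-w[0] if np.linalg.norm(w[1]-w[0])>np.linalg.norm(w[2]-w[1]) else w[2]-w[1]
        print('ang',np.degrees(np.arctan2(e[1],e[0])))
    g=((hsv[...,1]>150)&((hsv[...,0]<8)|(hsv[...,0]>172))&(hsv[...,2]>90)).astype(np.uint8); g[:195]=0;g[235:]=0;g[:,:215]=0;g[:,285:]=0
    ys,xs=np.nonzero(g);print('handle px',xs.min(),xs.max(),ys.min(),ys.max(),xs.mean(),ys.mean())
    for n,v in (('fence/notch notches',[(380,90),(395,90),(428,93),(470,95)]),('bore block',[(299,85),(345,85)])):
        print(n,poly(v,.052 if n[0]=='f' else .08).round(3).tolist())
E
python3 geo.py
python3 - <<'E'
from h import *
im,i=load,0
im=cv2.imread('pics/top0.png'); c=cv2.resize(im[120:182,305:392],None,fx=9,fy=9,interpolation=cv2.INTER_CUBIC); cv2.imwrite('pics/c3.png',c)
E
```

```text
fix c [0.4364 0.2542 0.015 ] edges [0.175 0.12  0.179 0.119]
tray c [ 0.492  -0.3633  0.018 ] edges [0.139 0.135 0.14  0.139]
rack c [ 0.6373 -0.0495  0.01  ] edges [0.236 0.15  0.236 0.153]
fix x ang 68.1946770253727
tray ang 12.14432075836125
rack x ang -1.88250856981301
bar c [ 0.4257 -0.0674  0.015 ] edges [0.122 0.024 0.122 0.024]
ang -11.405821354677716
bar c [0.4488 0.0595 0.015 ] edges [0.124 0.025 0.124 0.025]
ang -14.421444869703064
handle px 227 239 208 214 232.91228070175438 210.59649122807016
fence/notch notches [[0.677, -0.028, 0.052], [0.677, -0.043, 0.052], [0.673, -0.078, 0.052], [0.67, -0.122, 0.052]]
bore block [[0.676, 0.056, 0.08], [0.675, 0.008, 0.08]]
```

View pics/c3.png

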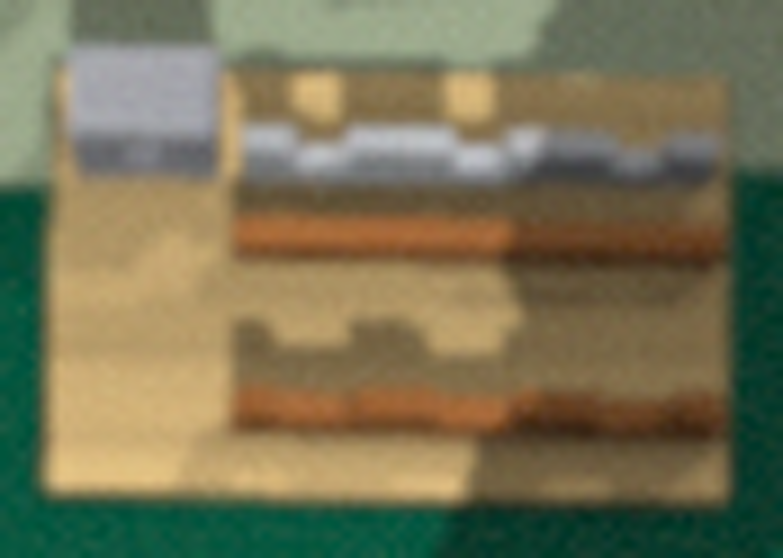

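```bash
cat >> h.py <<'E'
FA=np.radians(68.2); FC=np.array([.4364,.2542,0])
def F(x,y,z,c=FC,a=FA): 
    x,y,z=x/1e3,y/1e3,z/1e3; return c+np.array([x*np.cos(a)-y*np.sin(a),x*np.sin(a)+y*np.cos(a),z])
def down(ydeg):
    "tool z down, tool y at world azimuth ydeg"
    a=np.radians(ydeg); y=np.array([np.cos(a),np.sin(a),0]); z=np.array([0,0,-1.]); return R.from_matrix(np.c_[np.cross(y,z),y,z])
def plan(*T):
    s,t,r=st()
    for p,y in T:
        p=np.array(p); Rt=down(y) if y is not None else r
        d=r.inv().apply(p-t)*1000; w=(r.inv()*Rt).as_rotvec(degrees=True)
        print(p.round(3),'->',d.round(1),'rot',w.round(1)); t,r=p,Rt
E
python3 - <<'E'
from h import *
plan(([.45,-.30,.26],-5),([.47,.1,.24],68.2),(F(-32,0,190),68.2),(F(-32,0,145),68.2),(F(98,0,145),68.2))
E
```

```text
[ 0.45 -0.3   0.26] -> [ 333.3 -198.7  -37.8] rot [ -0.1  -0.  -66.7]
[0.47 0.1  0.24] -> [400.2 -14.9  20. ] rot [  0.    0.  -73.2]
[0.425 0.224 0.19 ] -> [88.5 98.7 50. ] rot [0. 0. 0.]
[0.425 0.224 0.145] -> [ 0.  0. 45.] rot [0. 0. 0.]
[0.473 0.345 0.145] -> [  0. 130.   0.] rot [0. 0. 0.]
```

```bash
python3 -m creep '[{"dx":333,"dy":-199,"dz":-38,"rz":-67,"grip":-1},{"dx":333,"dy":-199,"dz":-38,"rz":-67,"grip":-1},{"dx":333,"dy":-199,"dz":-38,"rz":-67,"grip":-1},{"dx":333,"dy":-199,"dz":-38,"rz":-67,"grip":-1},{"dx":333,"dy":-199,"dz":-38,"rz":-67,"grip":-1},{"dx":333,"dy":-199,"dz":-38,"rz":-67,"grip":-1},{"dx":333,"dy":-199,"dz":-38,"rz":-67,"grip":-1},{"dx":333,"dy":-199,"dz":-38,"rz":-67,"grip":-1}]'
python3 - <<'E'
from h import *
print(st()[0]['joint_positions'].round(2))
plan(([.47,.1,.24],68.2))
E
```

```text
[ 1.18  0.41 -0.01  1.6   0.01  1.13 -0.08]
[0.47 0.1  0.24] -> [ 477.7 -572.2  -17.3] rot [-0.000e+00 -1.000e-01 -1.399e+02]schema error: expected keys dx, dy, dz, rx, ry, rz, grip
```

```bash
python3 -m creep '[{"dx":333,"dy":-199,"dz":-38,"rx":0,"ry":0,"rz":-67,"grip":-1},{"dx":333,"dy":-199,"dz":-38,"rx":0,"ry":0,"rz":-67,"grip":-1},{"dx":333,"dy":-199,"dz":-38,"rx":0,"ry":0,"rz":-67,"grip":-1},{"dx":333,"dy":-199,"dz":-38,"rx":0,"ry":0,"rz":-67,"grip":-1},{"dx":333,"dy":-199,"dz":-38,"rx":0,"ry":0,"rz":-67,"grip":-1},{"dx":333,"dy":-199,"dz":-38,"rx":0,"ry":0,"rz":-67,"grip":-1},{"dx":333,"dy":-199,"dz":-38,"rx":0,"ry":0,"rz":-67,"grip":-1},{"dx":333,"dy":-199,"dz":-38,"rx":0,"ry":0,"rz":-67,"grip":-1}]'
python3 - <<'E'
from h import *
print(st()[0]['joint_positions'].round(2))
plan(([.47,.1,.24],68.2))
E
```

```text
time_s: 0.9
tcp_pos: [0.4511, -0.297, 0.2604]
eef_rot: [-0.001, 0.733, 0.68, 0.001]
wrist_force: [1.1, -0.3, 0.6]
opening: 0.312
[ 0.82  0.27 -0.4   1.73  0.11  1.17  0.32]
[0.47 0.1  0.24] -> [397.3 -10.8  21.1] rot [  0.   -0.1 -72.5]
```

```bash
python3 -m creep '[{"dx":397,"dy":-11,"dz":21,"rx":0,"ry":0,"rz":-72,"grip":-1},{"dx":397,"dy":-11,"dz":21,"rx":0,"ry":0,"rz":-72,"grip":-1},{"dx":397,"dy":-11,"dz":21,"rx":0,"ry":0,"rz":-72,"grip":-1},{"dx":397,"dy":-11,"dz":21,"rx":0,"ry":0,"rz":-72,"grip":-1},{"dx":397,"dy":-11,"dz":21,"rx":0,"ry":0,"rz":-72,"grip":-1},{"dx":397,"dy":-11,"dz":21,"rx":0,"ry":0,"rz":-72,"grip":-1},{"dx":397,"dy":-11,"dz":21,"rx":0,"ry":0,"rz":-72,"grip":-1},{"dx":397,"dy":-11,"dz":21,"rx":0,"ry":0,"rz":-72,"grip":-1}]'
python3 - <<'E'
from h import *
print(st()[0]['joint_positions'].round(2))
snap('wrist','w1.png')
plan((F(-40,0,190),68.2),(F(-40,0,145),68.2))
E
```

```text
time_s: 1.7
tcp_pos: [0.4694, 0.1009, 0.2401]
eef_rot: [-0.0, 0.222, 0.975, 0.001]
wrist_force: [1.4, -0.8, 0.7]
opening: 0.008
[ 0.4   0.24 -0.82  1.87  0.19  1.11  0.63]
[0.422 0.217 0.19 ] -> [87.4 77.5 51.1] rot [ 0.4 -0.1 -2.9]
[0.422 0.217 0.145] -> [ 0.  0. 45.] rot [0. 0. 0.]
```

View pics/w1.png

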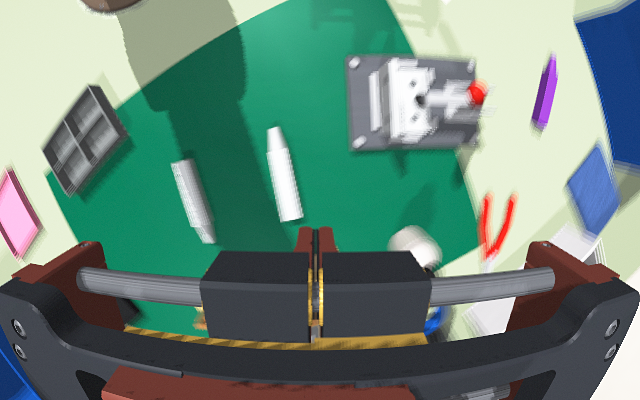

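Wrist view: fixture base corners at about (347,58), (474,62), (483,150) and (348,150), with the handle's red tip at (479,93). I'll check these against my model.

```bash
python3 - <<'E'
from h import *
i=load('w1.png'); i['cx'],i['cy']=float(i['cx']),float(i['cy'])
q=np.array([onz(i,u,v,.015,True) for u,v in [(347,57),(474,62),(483,150),(348,151)]]);print(q.round(4).tolist(),q.mean(0),np.linalg.norm(q-np.roll(q,-1,0),axis=1))
for c in [(-90,60,15),(90,60,15),(90,-60,15),(-90,-60,15),(4.9,0,161.5),(63,0,73)]: print(c,proj(i,F(*c),True).round(1))
t=load('top0.png'); print('top tip',proj(t,F(4.9,0,161.5)), proj(t,F(40,0,100)))
E
```

```text
[[0.3491, 0.2027, 0.015], [0.416, 0.3652, 0.015], [0.5328, 0.3285, 0.015], [0.4575, 0.1528, 0.015]] [0.43886578 0.26231808 0.015     ] [0.17569389 0.12239807 0.19122059 0.11937267]
(-90, 60, 15) [339.2  58.7]
(90, 60, 15) [470.6  61.8]
(90, -60, 15) [474.1 148.8]
(-90, -60, 15) [345.2 153.3]
(4.9, 0, 161.5) [469.3  95.3]
(63, 0, 73) [477.1 102.4]
top tip [238.42410686 212.11037087] [231.67185772 209.89619924]
```

```bash
python3 -m creep '[{"dx":87,"dy":78,"dz":20,"rx":0,"ry":0,"rz":-3,"grip":-1},{"dx":87,"dy":78,"dz":51,"rx":0,"ry":0,"rz":-3,"grip":-1},{"dx":87,"dy":78,"dz":51,"rx":0,"ry":0,"rz":-3,"grip":-1},{"dx":87,"dy":78,"dz":51,"rx":0,"ry":0,"rz":-3,"grip":-1},{"dx":87,"dy":78,"dz":96,"rx":0,"ry":0,"rz":-3,"grip":-1},{"dx":87,"dy":78,"dz":96,"rx":0,"ry":0,"rz":-3,"grip":-1},{"dx":87,"dy":78,"dz":96,"rx":0,"ry":0,"rz":-3,"grip":-1},{"dx":87,"dy":78,"dz":96,"rx":0,"ry":0,"rz":-3,"grip":-1}]'
python3 - <<'E'
from h import *
print(st()[0]['joint_positions'].round(2))
plan((F(98,0,145),68.2))
E
```

```text
time_s: 2.55
tcp_pos: [0.4232, 0.2176, 0.1466]
eef_rot: [0.001, 0.188, 0.982, 0.004]
wrist_force: [0.2, -0.2, 0.2]
opening: 0.005
[ 0.12  0.36 -0.84  2.    0.33  0.92  0.3 ]
[0.473 0.345 0.145] -> [  1.2 136.9   2.6] rot [ 0.4 -0.   0.1]
```

Push at about 20 mm per row, then lift.

```bash
python3 -m creep '[{"dx":1,"dy":18,"dz":2,"rx":0,"ry":0,"rz":0,"grip":-1},{"dx":1,"dy":36,"dz":2,"rx":0,"ry":0,"rz":0,"grip":-1},{"dx":1,"dy":54,"dz":2,"rx":0,"ry":0,"rz":0,"grip":-1},{"dx":1,"dy":72,"dz":2,"rx":0,"ry":0,"rz":0,"grip":-1},{"dx":1,"dy":90,"dz":2,"rx":0,"ry":0,"rz":0,"grip":-1},{"dx":1,"dy":108,"dz":2,"rx":0,"ry":0,"rz":0,"grip":-1},{"dx":1,"dy":126,"dz":2,"rx":0,"ry":0,"rz":0,"grip":-1},{"dx":1,"dy":142,"dz":2,"rx":0,"ry":0,"rz":0,"grip":-1}]'
python3 -m creep '[{"dx":0,"dy":6,"dz":0,"rx":0,"ry":0,"rz":0,"grip":-1},{"dx":0,"dy":6,"dz":-40,"rx":0,"ry":0,"rz":0,"grip":-1},{"dx":0,"dy":6,"dz":-70,"rx":0,"ry":0,"rz":0,"grip":-0.2},{"dx":0,"dy":6,"dz":-70,"rx":0,"ry":0,"rz":0,"grip":-0.2},{"dx":0,"dy":-70,"dz":-70,"rx":0,"ry":0,"rz":0,"grip":-0.2},{"dx":0,"dy":-150,"dz":-70,"rx":0,"ry":0,"rz":0,"grip":-0.2},{"dx":0,"dy":-150,"dz":-70,"rx":0,"ry":0,"rz":0,"grip":-0.2},{"dx":0,"dy":-150,"dz":-70,"rx":0,"ry":0,"rz":0,"grip":-0.2}]'
python3 - <<'E'
from h import *
print(st()[0]['joint_positions'].round(2))
im,i=snap('top','t2.png'); w,iw=snap('wrist','w2.png')
a=cv2.resize(im[170:270,200:330],(520,400),interpolation=cv2.INTER_CUBIC); b=w[0:200,140:540]
cv2.imwrite('pics/c4.png',np.vstack([a,cv2.resize(b,(520,200))]))
E
```

```text
time_s: 3.35
tcp_pos: [0.4762, 0.3504, 0.1477]
eef_rot: [0.001, 0.189, 0.982, 0.004]
wrist_force: [-0.4, -1.0, 1.1]
opening: 0.004
time_s: 4.15
tcp_pos: [0.4188, 0.2039, 0.2158]
eef_rot: [0.002, 0.192, 0.981, 0.002]
wrist_force: [-0.3, -0.2, 0.9]
opening: 0.399
[ 0.21  0.25 -0.88  1.94  0.22  1.05  0.42]
```

View pics/c4.png

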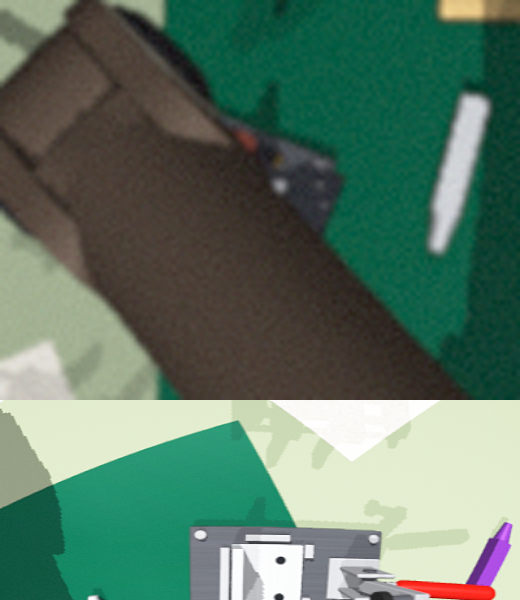

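The clamp is open: the red handle lies low over the +x end. Now I'll take a closer look at the flange.

```bash
python3 - <<'E'
from h import *
i=load('w2.png'); i['cx'],i['cy']=float(i['cx']),float(i['cy'])
im=cv2.imread('pics/w2.png'); 
for c in [(-90,60,15),(90,60,15),(90,-60,15),(-90,-60,15),(-52,40,85),(-44,40,85),(-52,-40,85),(-44,-40,85)]:
    p=proj(i,F(*c),True); print(c,p.round(1)); cv2.circle(im,tuple(int(x) for x in p.round()),1,(0,0,255),-1)
cv2.imwrite('pics/c5.png',cv2.resize(im[110:280,240:480],None,fx=3.3,fy=3.3,interpolation=cv2.INTER_CUBIC))
E
```

```text
(-90, 60, 15) [280.2 127.4]
(90, 60, 15) [429.3 129.7]
(90, -60, 15) [423.2 223.7]
(-90, -60, 15) [282.8 225.5]
(-52, 40, 85) [312.7 148.9]
(-44, 40, 85) [321.2 148.8]
(-52, -40, 85) [313.3 229.1]
(-44, -40, 85) [321.2 229. ]
```

View pics/c5.png

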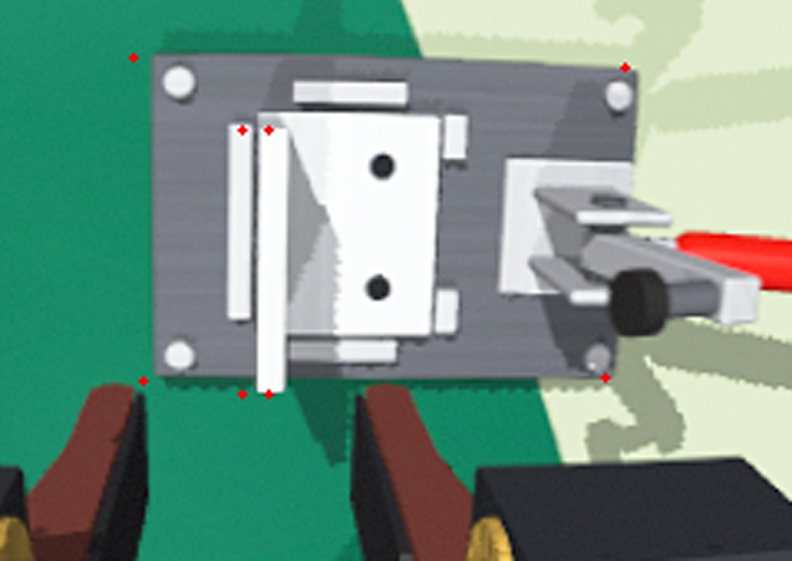

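```bash
sed -i 's/^FA=.*/FA=np.radians(68.2); FC=np.array([.4364,.2542,0])+.005*np.array([np.cos(FA),np.sin(FA),0])/' h.py; python3 - <<'E'
from h import *
plan((F(-48,0,110),68.2),(F(-48,0,53),68.2))
E
```

```text
[0.42  0.214 0.11 ] -> [  2.7   4.4 106.9] rot [ 0.5  0.2 -0.2]
[0.42  0.214 0.053] -> [ 0.  0. 57.] rot [0. 0. 0.]
```

```bash
python3 -m creep '[{"dx":3,"dy":4,"dz":35,"rx":0,"ry":0,"rz":0,"grip":-0.2},{"dx":3,"dy":4,"dz":75,"rx":0,"ry":0,"rz":0,"grip":-0.2},{"dx":3,"dy":4,"dz":110,"rx":0,"ry":0,"rz":0,"grip":-0.2},{"dx":3,"dy":4,"dz":140,"rx":0,"ry":0,"rz":0,"grip":-0.2},{"dx":3,"dy":4,"dz":163,"rx":0,"ry":0,"rz":0,"grip":-0.2},{"dx":3,"dy":4,"dz":163,"rx":0,"ry":0,"rz":0,"grip":-0.2},{"dx":3,"dy":4,"dz":163,"rx":0,"ry":0,"rz":0,"grip":-1},{"dx":3,"dy":4,"dz":163,"rx":0,"ry":0,"rz":0,"grip":-1}]'
python3 -m creep '[{"dx":0,"dy":0,"dz":0,"rx":0,"ry":0,"rz":0,"grip":-1},{"dx":0,"dy":0,"dz":0,"rx":0,"ry":0,"rz":0,"grip":-1},{"dx":0,"dy":0,"dz":0,"rx":0,"ry":0,"rz":0,"grip":-1},{"dx":0,"dy":0,"dz":0,"rx":0,"ry":0,"rz":0,"grip":-1},{"dx":0,"dy":0,"dz":-15,"rx":0,"ry":0,"rz":0,"grip":-1},{"dx":0,"dy":0,"dz":-40,"rx":0,"ry":0,"rz":0,"grip":-1},{"dx":0,"dy":0,"dz":-80,"rx":0,"ry":0,"rz":0,"grip":-1},{"dx":0,"dy":0,"dz":-120,"rx":0,"ry":0,"rz":0,"grip":-1}]'
python3 - <<'E'
from h import *
print(st()[0]['joint_positions'].round(2))
T=np.array([.492,-.3633,0])
# flange offset -28mm along tool y from foot centre
y=-12
p=lambda z,a: T+np.array([-.028*np.cos(np.radians(a)),-.028*np.sin(np.radians(a)),z])
plan(([.46,-.05,.21],28),(p(.2,12.1),12.1),(p(.05,12.1),12.1))
E
```

```text
time_s: 5.05
tcp_pos: [0.4212, 0.2157, 0.0552]
eef_rot: [0.003, 0.191, 0.982, 0.005]
wrist_force: [-0.6, 0.0, 0.5]
opening: 0.257
time_s: 5.85
tcp_pos: [0.4197, 0.2151, 0.1774]
eef_rot: [0.003, 0.19, 0.982, 0.005]
wrist_force: [1.7, -0.3, -1.0]
opening: 0.093
[ 0.16  0.31 -0.87  1.98  0.28  0.97  0.34]
[ 0.46 -0.05  0.21] -> [-136.5 -230.5  -34.6] rot [ 0.7 -0.  40.1]
[ 0.465 -0.369  0.2  ] -> [-284.  -145.8   10. ] rot [ 0.   0.  15.9]
[ 0.465 -0.369  0.05 ] -> [  0.   0. 150.] rot [0. 0. 0.]
```

```bash
python3 -m creep '[{"dx":-136,"dy":-230,"dz":-35,"rx":0.7,"ry":0,"rz":40,"grip":-1},{"dx":-136,"dy":-230,"dz":-35,"rx":0.7,"ry":0,"rz":40,"grip":-1},{"dx":-136,"dy":-230,"dz":-35,"rx":0.7,"ry":0,"rz":40,"grip":-1},{"dx":-136,"dy":-230,"dz":-35,"rx":0.7,"ry":0,"rz":40,"grip":-1},{"dx":-136,"dy":-230,"dz":-35,"rx":0.7,"ry":0,"rz":40,"grip":-1},{"dx":-136,"dy":-230,"dz":-35,"rx":0.7,"ry":0,"rz":40,"grip":-1},{"dx":-136,"dy":-230,"dz":-35,"rx":0.7,"ry":0,"rz":40,"grip":-1},{"dx":-136,"dy":-230,"dz":-35,"rx":0.7,"ry":0,"rz":40,"grip":-1}]'
python3 -m creep '[{"dx":-284,"dy":-146,"dz":5,"rx":0,"ry":0,"rz":16,"grip":-1},{"dx":-284,"dy":-146,"dz":5,"rx":0,"ry":0,"rz":16,"grip":-1},{"dx":-284,"dy":-146,"dz":5,"rx":0,"ry":0,"rz":16,"grip":-1},{"dx":-284,"dy":-146,"dz":5,"rx":0,"ry":0,"rz":16,"grip":-1},{"dx":-284,"dy":-146,"dz":5,"rx":0,"ry":0,"rz":16,"grip":-1},{"dx":-284,"dy":-146,"dz":5,"rx":0,"ry":0,"rz":16,"grip":-1},{"dx":-284,"dy":-146,"dz":5,"rx":0,"ry":0,"rz":16,"grip":-1},{"dx":-284,"dy":-146,"dz":5,"rx":0,"ry":0,"rz":16,"grip":-1}]'
python3 - <<'E'
from h import *
T=np.array([.492,-.3633,0])
p=lambda z,a: T+np.array([-.028*np.cos(np.radians(a)),-.028*np.sin(np.radians(a)),z])
plan((p(.05,12.1),12.1),(p(.046,12.1),12.1))
w,iw=snap('wrist','w3.png')
for c in [(70,70),(-70,70),(-70,-70),(70,-70)]: print(proj(iw,F(*c,18,c=T,a=np.radians(12.1)),True).round())
g=cv2.convertScaleAbs(w,alpha=1.5); cv2.imwrite('pics/c6.png',g)
E
```

```text
time_s: 6.65
tcp_pos: [0.4596, -0.0486, 0.2112]
eef_rot: [0.0, 0.514, 0.858, 0.0]
wrist_force: [-0.5, 0.7, -2.1]
opening: 0.088
time_s: 7.45
tcp_pos: [0.4645, -0.3692, 0.2056]
eef_rot: [-0.0, 0.63, 0.777, 0.001]
wrist_force: [-0.1, -0.2, -1.0]
opening: 0.09
[ 0.465 -0.369  0.05 ] -> [-1.000e-01  0.000e+00  1.556e+02] rot [ 0.  -0.1 -0.1]
[ 0.465 -0.369  0.046] -> [0. 0. 4.] rot [0. 0. 0.]
[400. 123.]
[277. 122.]
[280. 240.]
[394. 239.]
```

View pics/c6.png

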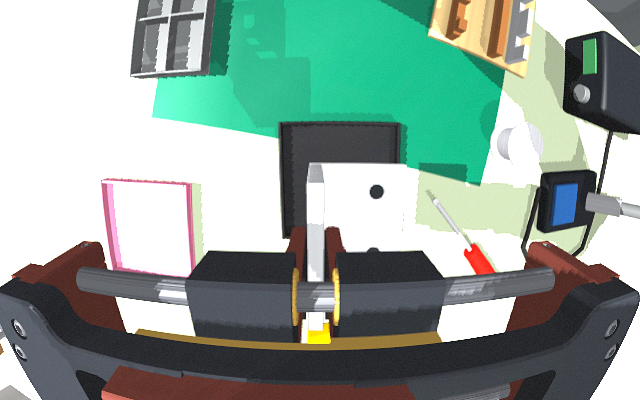

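The tray corners at (280,122) and (400,122) agree with the model. Lowering the bracket.

```bash
python3 -m creep '[{"dx":0,"dy":0,"dz":45,"rx":0,"ry":0,"rz":0,"grip":-1},{"dx":0,"dy":0,"dz":90,"rx":0,"ry":0,"rz":0,"grip":-1},{"dx":0,"dy":0,"dz":125,"rx":0,"ry":0,"rz":0,"grip":-1},{"dx":0,"dy":0,"dz":145,"rx":0,"ry":0,"rz":0,"grip":-1},{"dx":0,"dy":0,"dz":153,"rx":0,"ry":0,"rz":0,"grip":-1},{"dx":0,"dy":0,"dz":158,"rx":0,"ry":0,"rz":0,"grip":-1},{"dx":0,"dy":0,"dz":160,"rx":0,"ry":0,"rz":0,"grip":-1},{"dx":0,"dy":0,"dz":161,"rx":0,"ry":0,"rz":0,"grip":-1}]'
```

```text
time_s: 8.3
tcp_pos: [0.4661, -0.3663, 0.0459]
eef_rot: [0.001, 0.628, 0.778, 0.001]
wrist_force: [-0.7, 0.4, -2.2]
opening: 0.09
```

```bash
python3 -m creep '[{"dx":0,"dy":0,"dz":1,"rx":0,"ry":0,"rz":0,"grip":-1},{"dx":0,"dy":0,"dz":2,"rx":0,"ry":0,"rz":0,"grip":-1},{"dx":0,"dy":0,"dz":2,"rx":0,"ry":0,"rz":0,"grip":-1},{"dx":0,"dy":0,"dz":2,"rx":0,"ry":0,"rz":0,"grip":-0.3},{"dx":0,"dy":0,"dz":2,"rx":0,"ry":0,"rz":0,"grip":-0.3},{"dx":0,"dy":0,"dz":2,"rx":0,"ry":0,"rz":0,"grip":-0.3},{"dx":0,"dy":0,"dz":2,"rx":0,"ry":0,"rz":0,"grip":-0.3},{"dx":0,"dy":0,"dz":2,"rx":0,"ry":0,"rz":0,"grip":-0.3}]'
python3 -m creep '[{"dx":0,"dy":0,"dz":-15,"rx":0,"ry":0,"rz":0,"grip":-0.3},{"dx":0,"dy":0,"dz":-60,"rx":0,"ry":0,"rz":0,"grip":-0.3},{"dx":0,"dy":0,"dz":-110,"rx":0,"ry":0,"rz":0,"grip":-0.3},{"dx":0,"dy":0,"dz":-160,"rx":0,"ry":0,"rz":0,"grip":-0.3},{"dx":0,"dy":0,"dz":-160,"rx":0,"ry":0,"rz":0,"grip":-0.3},{"dx":0,"dy":0,"dz":-160,"rx":0,"ry":0,"rz":0,"grip":-0.3},{"dx":0,"dy":0,"dz":-160,"rx":0,"ry":0,"rz":0,"grip":-0.3},{"dx":0,"dy":0,"dz":-160,"rx":0,"ry":0,"rz":0,"grip":-0.3}]'
python3 - <<'E'
from h import *
print(st()[0]['joint_positions'].round(2))
plan(([.41,-.14,.22],78.6))
E
```

```text
time_s: 9.1
tcp_pos: [0.4661, -0.3663, 0.0438]
eef_rot: [0.0, 0.628, 0.778, 0.001]
wrist_force: [0.3, -0.1, -0.3]
opening: 0.348
time_s: 9.9
tcp_pos: [0.465, -0.366, 0.2025]
eef_rot: [-0.001, 0.628, 0.778, 0.001]
wrist_force: [-0.9, -0.1, -0.4]
opening: 0.348
[ 0.89  0.41 -0.41  1.68  0.17  1.09  0.65]
[ 0.41 -0.14  0.22] -> [232.6  -6.2 -16.9] rot [  0.1  -0.1 -66.5]
```

```bash
python3 - <<'E'
from h import *
plan(([.47,-.18,.22],-57),([.46,-.075,.2],-101.4))
i=arm.camera_info('wrist'); M=np.array(i['world_to_cam']); s,t,r=st(); o=-M[:3,:3].T@M[:3,3]
print('cam in tool',r.inv().apply(o-t).round(3),'axis',r.inv().apply(M[2,:3]).round(3))
E
```

```text
[ 0.47 -0.18  0.22] -> [180.8  44.  -17. ] rot [-0.1 -0.2 69.1]
[ 0.46  -0.075  0.2  ] -> [ 48.8 -93.5  20. ] rot [ 0.   0.  44.4]
cam in tool [ 0.067  0.001 -0.162] axis [-0.246 -0.001  0.969]
```

```bash
python3 -m creep '[{"dx":181,"dy":44,"dz":-17,"rx":0,"ry":0,"rz":69,"grip":0.15},{"dx":181,"dy":44,"dz":-17,"rx":0,"ry":0,"rz":69,"grip":0.15},{"dx":181,"dy":44,"dz":-17,"rx":0,"ry":0,"rz":69,"grip":0.15},{"dx":181,"dy":44,"dz":-17,"rx":0,"ry":0,"rz":69,"grip":0.15},{"dx":181,"dy":44,"dz":-17,"rx":0,"ry":0,"rz":69,"grip":0.15},{"dx":181,"dy":44,"dz":-17,"rx":0,"ry":0,"rz":69,"grip":0.15},{"dx":181,"dy":44,"dz":-17,"rx":0,"ry":0,"rz":69,"grip":0.15},{"dx":181,"dy":44,"dz":-17,"rx":0,"ry":0,"rz":69,"grip":0.15}]'
python3 -m creep '[{"dx":49,"dy":-93,"dz":20,"rx":0,"ry":0,"rz":44,"grip":0.15},{"dx":49,"dy":-93,"dz":20,"rx":0,"ry":0,"rz":44,"grip":0.15},{"dx":49,"dy":-93,"dz":20,"rx":0,"ry":0,"rz":44,"grip":0.15},{"dx":49,"dy":-93,"dz":20,"rx":0,"ry":0,"rz":44,"grip":0.15},{"dx":49,"dy":-93,"dz":20,"rx":0,"ry":0,"rz":44,"grip":0.15},{"dx":49,"dy":-93,"dz":20,"rx":0,"ry":0,"rz":44,"grip":0.15},{"dx":49,"dy":-93,"dz":20,"rx":0,"ry":0,"rz":44,"grip":0.15},{"dx":49,"dy":-93,"dz":20,"rx":0,"ry":0,"rz":44,"grip":0.15}]'
python3 - <<'E'
from h import *
print(st()[0]['joint_positions'].round(2))
w,iw=snap('wrist','w4.png')
cv2.imwrite('pics/c7.png',cv2.resize(w[0:300,120:520],(800,600),interpolation=cv2.INTER_CUBIC))
E
```

```text
time_s: 10.7
tcp_pos: [0.4693, -0.1795, 0.2188]
eef_rot: [-0.002, 0.958, 0.286, -0.0]
wrist_force: [-0.2, -0.2, 0.1]
opening: 0.576
time_s: 11.5
tcp_pos: [0.4588, -0.0746, 0.1986]
eef_rot: [-0.002, 0.996, -0.092, -0.002]
wrist_force: [-0.9, -0.4, 0.0]
opening: 0.578
[ 0.31  0.18 -0.28  1.98  0.06  0.99 -1.75]
```

View pics/c7.png

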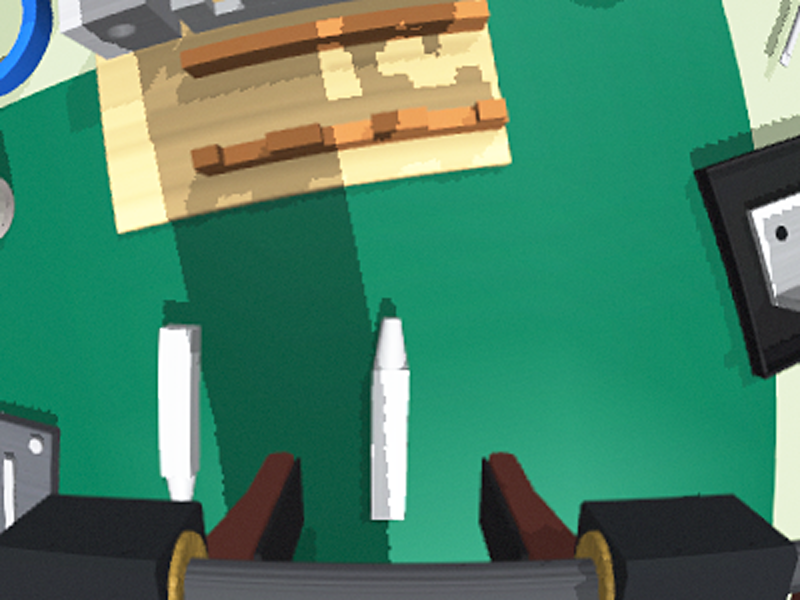

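Bar A's chamfer tip is at crop (392,318), towards the fence, and its square end at (388,518). Bar B is reversed. The bracket stands in the black tray. Computing bar A's pose.

```bash
python3 - <<'E'
from h import *
i=load('w4.png'); i['cx'],i['cy']=float(i['cx']),float(i['cy'])
c=lambda u,v,z: onz(i,u/2+120,v/2,z,True)
a=c(392,319,.012); b=c(389,517,.02); d=a-b; d[2]=0; L=np.hypot(*d[:2]); print(a,b,L,np.degrees(np.arctan2(d[1],d[0])))
m=b+d/L*.06; print('mid from sq',m,'mid avg',(a+b)/2)
# fence/rack features: base near corners z=.01
n1=c(118,234,.01); n2=c(512,163,.01); e=n1-n2; print('rack near edge',n1.round(4),n2.round(4),np.linalg.norm(e),np.degrees(np.arctan2(e[1],e[0]))-90)
ang=np.degrees(np.arctan2(d[1],d[0]))
plan((np.r_[m[:2],.09],ang-90),(np.r_[m[:2],.005],ang-90))
E
```

```text
[ 0.48443436 -0.07964342  0.012     ] [ 0.36867168 -0.0563512   0.02      ] 0.11808270763008709 -11.376391079559454
mid from sq [ 0.42749283 -0.06818641  0.02      ] mid avg [ 0.42655302 -0.06799731  0.016     ]
rack near edge [0.568  0.0712 0.01  ] [ 0.5607 -0.1626  0.01  ] 0.23388670876781287 -1.7865148790966003
[ 0.427 -0.068  0.09 ] -> [-31.6  -0.2 108.8] rot [-0.2  0.2  0.8]
[ 0.427 -0.068  0.005] -> [ 0.  0. 85.] rot [0. 0. 0.]
```

```bash
python3 -m creep '[{"dx":-32,"dy":0,"dz":45,"rx":0,"ry":0,"rz":1,"grip":0.15},{"dx":-32,"dy":0,"dz":95,"rx":0,"ry":0,"rz":1,"grip":0.15},{"dx":-32,"dy":0,"dz":140,"rx":0,"ry":0,"rz":1,"grip":0.15},{"dx":-32,"dy":0,"dz":170,"rx":0,"ry":0,"rz":1,"grip":0.15},{"dx":-32,"dy":0,"dz":185,"rx":0,"ry":0,"rz":1,"grip":0.15},{"dx":-32,"dy":0,"dz":192,"rx":0,"ry":0,"rz":1,"grip":0.15},{"dx":-32,"dy":0,"dz":192,"rx":0,"ry":0,"rz":1,"grip":0.15},{"dx":-32,"dy":0,"dz":192,"rx":0,"ry":0,"rz":1,"grip":-1}]'
python3 -m creep '[{"dx":0,"dy":0,"dz":0,"rx":0,"ry":0,"rz":0,"grip":-1},{"dx":0,"dy":0,"dz":0,"rx":0,"ry":0,"rz":0,"grip":-1},{"dx":0,"dy":0,"dz":0,"rx":0,"ry":0,"rz":0,"grip":-1},{"dx":0,"dy":0,"dz":0,"rx":0,"ry":0,"rz":0,"grip":-1},{"dx":0,"dy":0,"dz":0,"rx":0,"ry":0,"rz":0,"grip":-1},{"dx":0,"dy":0,"dz":0,"rx":0,"ry":0,"rz":0,"grip":-1},{"dx":0,"dy":0,"dz":0,"rx":0,"ry":0,"rz":0,"grip":-1},{"dx":0,"dy":0,"dz":0,"rx":0,"ry":0,"rz":0,"grip":-1}]'
python3 - <<'E'
from h import *
s,t,r=st(); print(s['tcp_pos'],s['opening']*88, np.degrees(np.arctan2(*r.as_matrix()[[1,0],1])))
plan((np.r_[t[:2],.13],None),([.57,-.09,.13],-91.8))
E
```

```text
time_s: 12.35
tcp_pos: [0.4274, -0.0681, 0.0074]
eef_rot: [-0.002, 0.995, -0.101, -0.001]
wrist_force: [-0.4, -0.2, -0.1]
opening: 0.518
time_s: 13.15
tcp_pos: [0.4279, -0.0681, 0.008]
eef_rot: [-0.002, 0.995, -0.101, -0.001]
wrist_force: [-0.6, 0.3, 8.2]
opening: 0.224
[ 0.42786712 -0.06810607  0.00802177] 19.69369629412884 -101.60853952326983
[ 0.428 -0.068  0.13 ] -> [  -0.2   -0.4 -122. ] rot [0. 0. 0.]
[ 0.57 -0.09  0.13] -> [143.6  -7.2  -0.3] rot [-0.2  0.1 -9.8]
```

```bash
python3 -m creep '[{"dx":0,"dy":0,"dz":-15,"rx":0,"ry":0,"rz":0,"grip":-1},{"dx":0,"dy":0,"dz":-50,"rx":0,"ry":0,"rz":0,"grip":-1},{"dx":0,"dy":0,"dz":-90,"rx":0,"ry":0,"rz":0,"grip":-1},{"dx":0,"dy":0,"dz":-122,"rx":0,"ry":0,"rz":-5,"grip":-1},{"dx":50,"dy":-2,"dz":-122,"rx":0,"ry":0,"rz":-10,"grip":-1},{"dx":100,"dy":-5,"dz":-122,"rx":0,"ry":0,"rz":-10,"grip":-1},{"dx":135,"dy":-7,"dz":-122,"rx":0,"ry":0,"rz":-10,"grip":-1},{"dx":135,"dy":-7,"dz":-122,"rx":0,"ry":0,"rz":-10,"grip":-1}]'
python3 -m creep '[{"dx":0,"dy":0,"dz":0,"rx":0,"ry":0,"rz":0,"grip":-1},{"dx":0,"dy":0,"dz":0,"rx":0,"ry":0,"rz":0,"grip":-1},{"dx":0,"dy":0,"dz":0,"rx":0,"ry":0,"rz":0,"grip":-1},{"dx":0,"dy":0,"dz":0,"rx":0,"ry":0,"rz":0,"grip":-1},{"dx":0,"dy":0,"dz":0,"rx":0,"ry":0,"rz":0,"grip":-1},{"dx":0,"dy":0,"dz":0,"rx":0,"ry":0,"rz":0,"grip":-1},{"dx":0,"dy":0,"dz":0,"rx":0,"ry":0,"rz":0,"grip":-1},{"dx":0,"dy":0,"dz":0,"rx":0,"ry":0,"rz":0,"grip":-1}]'
python3 - <<'E'
from h import *
s,t,r=st(); print(s['tcp_pos'],s['opening']*88, np.degrees(np.arctan2(*r.as_matrix()[[1,0],1])),s['joint_positions'].round(2))
w,iw=snap('wrist','w5.png')
cv2.imwrite('pics/c8.png',cv2.resize(w[60:260,180:440],(780,600),interpolation=cv2.INTER_CUBIC))
E
```

```text
time_s: 13.95
tcp_pos: [0.5655, -0.0894, 0.1295]
eef_rot: [-0.002, 1.0, -0.014, 0.001]
wrist_force: [-0.6, 0.5, -0.8]
opening: 0.223
time_s: 14.75
tcp_pos: [0.5655, -0.0894, 0.1296]
eef_rot: [-0.002, 1.0, -0.014, 0.001]
wrist_force: [0.3, 0.5, -0.4]
opening: 0.224
[ 0.56551707 -0.08939762  0.12959548] 19.67961256209402 -91.64124408864343 [ 0.3   0.44 -0.29  1.81  0.15  0.91 -1.66]
```

View pics/c8.png

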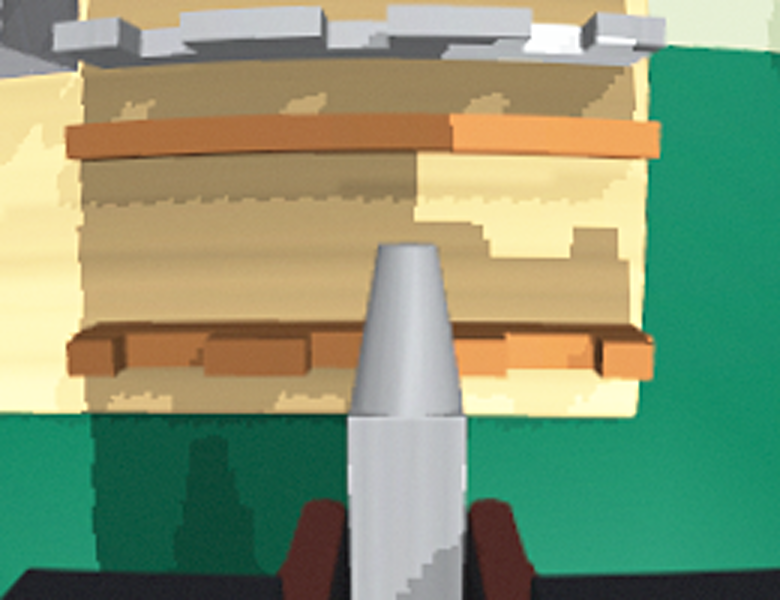

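Bar A held: tip centre (409,245), shoulder centre (407,415). Post gaps centre at u≈163, 358 and 553; fence notches at u≈157, 357 and 558. The middle berth, 2, is nearly straight ahead.

```bash
python3 - <<'E'
from h import *
i=load('w5.png'); i['cx'],i['cy']=float(i['cx']),float(i['cy'])
c=lambda u,v,z: onz(i,u/3+180,v/3+60,z,True)
print('posts'); P=[c(122,341,.048),c(205,341,.048),c(308,341,.048),c(505,341,.048),c(602,341,.048)]
for p in P: print(p.round(4))
print('notch'); N=[c(130,46,.052),c(183,40,.052),c(325,38,.052),c(388,37,.052),c(530,38,.052),c(585,42,.052)]
for p in N: print(p.round(4))
print('tip',c(409,245,.1366).round(4),'shoulder',c(407,415,.1416).round(4))
print('rack near edge',c(90,415,.01).round(4),c(636,415,.01).round(4))
# rail tops near-edge
print('far rail', [c(67,158,.035).round(4),c(660,158,.035).round(4)])
E
```

```text
posts
[ 0.5961 -0.0121  0.048 ]
[ 0.5951 -0.0357  0.048 ]
[ 0.5941 -0.0638  0.048 ]
[ 0.5927 -0.1163  0.048 ]
[ 0.5922 -0.1427  0.048 ]
notch
[ 0.6756 -0.0199  0.052 ]
[ 0.6758 -0.0344  0.052 ]
[ 0.6736 -0.0715  0.052 ]
[ 0.6732 -0.0875  0.052 ]
[ 0.6725 -0.1238  0.052 ]
[ 0.6717 -0.1381  0.052 ]
tip [ 0.6238 -0.0916  0.1366] shoulder [ 0.596  -0.0905  0.1416]
rack near edge [0.5666 0.0137 0.01  ] [ 0.5619 -0.1622  0.01  ]
far rail [array([0.6482, 0.0054, 0.035 ]), array([ 0.642 , -0.1622,  0.035 ])]
```

```bash
python3 - <<'E'
from h import *
plan(([.6267,-.0777,.09],-91.9),([.6267,-.0777,.0445],-91.9))
E
```

```text
[ 0.627 -0.078  0.09 ] -> [ 60.8 -13.3  39.7] rot [-0.2 -0.1  0.3]
[ 0.627 -0.078  0.044] -> [ 0.   0.  45.5] rot [0. 0. 0.]
```

```bash
python3 -m creep '[{"dx":20,"dy":-13,"dz":0,"rx":0,"ry":0,"rz":0.3,"grip":-1},{"dx":40,"dy":-13.3,"dz":10,"rx":0,"ry":0,"rz":0.3,"grip":-1},{"dx":60.8,"dy":-13.3,"dz":25,"rx":0,"ry":0,"rz":0.3,"grip":-1},{"dx":60.8,"dy":-13.3,"dz":40,"rx":0,"ry":0,"rz":0.3,"grip":-1},{"dx":60.8,"dy":-13.3,"dz":40,"rx":0,"ry":0,"rz":0.3,"grip":-1},{"dx":60.8,"dy":-13.3,"dz":40,"rx":0,"ry":0,"rz":0.3,"grip":-1},{"dx":60.8,"dy":-13.3,"dz":40,"rx":0,"ry":0,"rz":0.3,"grip":-1},{"dx":60.8,"dy":-13.3,"dz":40,"rx":0,"ry":0,"rz":0.3,"grip":-1}]'
python3 - <<'E'
from h import *
plan(([.6267,-.0777,.0445],-91.9))
E
```

```text
time_s: 15.6
tcp_pos: [0.6268, -0.0778, 0.0907]
eef_rot: [-0.002, 1.0, -0.017, 0.001]
wrist_force: [-0.6, -0.5, -0.9]
opening: 0.224
[ 0.627 -0.078  0.044] -> [-0.2  0.  46.2] rot [-0.2 -0.1 -0.1]
```

```bash
python3 -m creep '[{"dx":0,"dy":0,"dz":10,"rx":0,"ry":0,"rz":0,"grip":-1},{"dx":0,"dy":0,"dz":20,"rx":0,"ry":0,"rz":0,"grip":-1},{"dx":0,"dy":0,"dz":28,"rx":0,"ry":0,"rz":0,"grip":-1},{"dx":0,"dy":0,"dz":34,"rx":0,"ry":0,"rz":0,"grip":-1},{"dx":0,"dy":0,"dz":38,"rx":0,"ry":0,"rz":0,"grip":-1},{"dx":0,"dy":0,"dz":42,"rx":0,"ry":0,"rz":0,"grip":-1},{"dx":0,"dy":0,"dz":45,"rx":0,"ry":0,"rz":0,"grip":-1},{"dx":0,"dy":0,"dz":45,"rx":0,"ry":0,"rz":0,"grip":-1}]'
```

```text
time_s: 16.4
tcp_pos: [0.6267, -0.0777, 0.0453]
eef_rot: [-0.002, 1.0, -0.017, 0.001]
wrist_force: [0.4, 0.4, -1.7]
opening: 0.222
```

```bash
python3 -m creep '[{"dx":0,"dy":0,"dz":1,"rx":0,"ry":0,"rz":0,"grip":-1},{"dx":0,"dy":0,"dz":2,"rx":0,"ry":0,"rz":0,"grip":-1},{"dx":0,"dy":0,"dz":3,"rx":0,"ry":0,"rz":0,"grip":-1},{"dx":0,"dy":0,"dz":3,"rx":0,"ry":0,"rz":0,"grip":-1},{"dx":0,"dy":0,"dz":3,"rx":0,"ry":0,"rz":0,"grip":-1},{"dx":0,"dy":0,"dz":3,"rx":0,"ry":0,"rz":0,"grip":-1},{"dx":0,"dy":0,"dz":3,"rx":0,"ry":0,"rz":0,"grip":-1},{"dx":0,"dy":0,"dz":3,"rx":0,"ry":0,"rz":0,"grip":-1}]'
```

```text
time_s: 17.2
tcp_pos: [0.627, -0.0777, 0.0431]
eef_rot: [-0.002, 1.0, -0.017, 0.001]
wrist_force: [-0.8, 0.8, 5.7]
opening: 0.227
```

```bash
python3 -m creep '[{"dx":1.5,"dy":0,"dz":0,"rx":0,"ry":0,"rz":0,"grip":-1},{"dx":3,"dy":0,"dz":0,"rx":0,"ry":0,"rz":0,"grip":-1},{"dx":3,"dy":0,"dz":0,"rx":0,"ry":0,"rz":0,"grip":-1},{"dx":3,"dy":0,"dz":-1,"rx":0,"ry":0,"rz":0,"grip":-0.2},{"dx":3,"dy":0,"dz":-1,"rx":0,"ry":0,"rz":0,"grip":-0.2},{"dx":3,"dy":0,"dz":-1,"rx":0,"ry":0,"rz":0,"grip":-0.2},{"dx":3,"dy":0,"dz":-1,"rx":0,"ry":0,"rz":0,"grip":-0.2},{"dx":3,"dy":0,"dz":-20,"rx":0,"ry":0,"rz":0,"grip":-0.2}]'
python3 - <<'E'
from h import *
s,t,r=st()
plan((np.r_[t[:2],.17],None),([.50,-.05,.22],-91.9))
E
```

```text
time_s: 18.0
tcp_pos: [0.6281, -0.0777, 0.0609]
eef_rot: [-0.002, 1.0, -0.017, -0.001]
wrist_force: [0.4, -0.9, -0.2]
opening: 0.399
[ 0.628 -0.078  0.17 ] -> [  -0.2   -0.4 -109.1] rot [0. 0. 0.]
[ 0.5  -0.05  0.22] -> [-129.   -23.6  -49.7] rot [-0.2  0.1 -0. ]
```

```bash
python3 -m creep '[{"dx":0,"dy":0,"dz":-50,"rx":0,"ry":0,"rz":0,"grip":0.15},{"dx":0,"dy":0,"dz":-100,"rx":0,"ry":0,"rz":0,"grip":0.15},{"dx":-40,"dy":-5,"dz":-130,"rx":0,"ry":0,"rz":0,"grip":0.15},{"dx":-85,"dy":-15,"dz":-150,"rx":0,"ry":0,"rz":0,"grip":0.15},{"dx":-130,"dy":-24,"dz":-159,"rx":0,"ry":0,"rz":0,"grip":0.15},{"dx":-130,"dy":-24,"dz":-159,"rx":0,"ry":0,"rz":0,"grip":0.15},{"dx":-130,"dy":-24,"dz":-159,"rx":0,"ry":0,"rz":0,"grip":0.15},{"dx":-130,"dy":-24,"dz":-159,"rx":0,"ry":0,"rz":0,"grip":0.15}]'
python3 - <<'E'
from h import *
w,iw=snap('wrist','w6.png')
cv2.imwrite('pics/c9.png',cv2.resize(w[20:290,150:510],(800,600),interpolation=cv2.INTER_CUBIC))
E
```

```text
time_s: 18.8
tcp_pos: [0.5001, -0.0503, 0.2203]
eef_rot: [-0.002, 1.0, -0.017, -0.001]
wrist_force: [0.0, 0.4, 0.1]
opening: 0.578
```

View pics/c9.png

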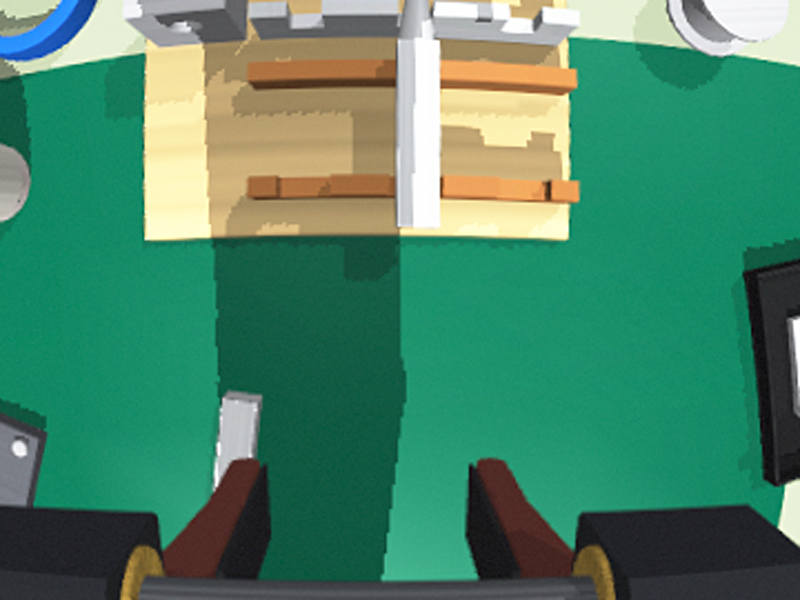

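```bash
python3 - <<'E'
from h import *
i=load('w6.png'); i['cx'],i['cy']=float(i['cx']),float(i['cy'])
c=lambda u,v,z: onz(i,u/800*360+150,v/600*270+20,z,True)
q=c(242,402,.02); l=c(222,402,.02); print('sq end',q,l)
a=np.radians(-14.4); m=q-.06*np.array([np.cos(a),np.sin(a),0]); print('mid',m)
plan(([.48,.03,.2],-10),([.46,.06,.15],76))
E
```

```text
sq end [0.47725378 0.02007121 0.02      ] [0.47761754 0.03138178 0.02      ]
mid [0.41913879 0.03499261 0.02      ]
[0.48 0.03 0.2 ] -> [-22.8 -79.5  20.3] rot [ -0.3  -0.1 -82. ]
[0.46 0.06 0.15] -> [ 26.1 -24.9  50. ] rot [  0.   0. -86.]
```

Bar B has been knocked: its square end is now near (.477,.020), against (.507,.044) before. I'll turn for the grasp and measure it again.

```bash
python3 -m creep '[{"dx":0,"dy":-75,"dz":0,"rx":0,"ry":0,"rz":-82,"grip":0.15},{"dx":0,"dy":-75,"dz":0,"rx":0,"ry":0,"rz":-82,"grip":0.15},{"dx":0,"dy":-75,"dz":0,"rx":0,"ry":0,"rz":-82,"grip":0.15},{"dx":0,"dy":-75,"dz":0,"rx":0,"ry":0,"rz":-82,"grip":0.15},{"dx":0,"dy":-75,"dz":0,"rx":0,"ry":0,"rz":-82,"grip":0.15},{"dx":0,"dy":-75,"dz":0,"rx":0,"ry":0,"rz":-82,"grip":0.15},{"dx":0,"dy":-75,"dz":0,"rx":0,"ry":0,"rz":-82,"grip":0.15},{"dx":0,"dy":-75,"dz":0,"rx":0,"ry":0,"rz":-82,"grip":0.15}]'
python3 -m creep '[{"dx":0,"dy":0,"dz":0,"rx":0,"ry":0,"rz":-98,"grip":0.15},{"dx":0,"dy":0,"dz":0,"rx":0,"ry":0,"rz":-98,"grip":0.15},{"dx":0,"dy":0,"dz":0,"rx":0,"ry":0,"rz":-98,"grip":0.15},{"dx":0,"dy":0,"dz":0,"rx":0,"ry":0,"rz":-98,"grip":0.15},{"dx":0,"dy":0,"dz":0,"rx":0,"ry":0,"rz":-98,"grip":0.15},{"dx":0,"dy":0,"dz":0,"rx":0,"ry":0,"rz":-98,"grip":0.15},{"dx":0,"dy":0,"dz":0,"rx":0,"ry":0,"rz":-98,"grip":0.15},{"dx":0,"dy":0,"dz":0,"rx":0,"ry":0,"rz":-98,"grip":0.15}]'
cat > bar.py <<'E'
from h import *
import sys
w,iw=snap('wrist',sys.argv[1])
hsv=cv2.cvtColor(w,cv2.COLOR_BGR2HSV); m=((hsv[...,1]<60)&(hsv[...,2]>90)).astype(np.uint8); m[245:]=0
s,t,r=st(); print(t.round(4),np.degrees(np.arctan2(*r.as_matrix()[[1,0],1])).round(1),s['joint_positions'].round(2))
for c in cv2.findContours(m,0,2)[0]:
    if cv2.contourArea(c)<400: continue
    q=cv2.minAreaRect(c); print(q,cv2.contourArea(c)); W=np.array([onz(iw,u,v,.016,True) for u,v in cv2.boxPoints(q)])
    e=W[1]-W[0],W[2]-W[1]; k=int(np.linalg.norm(e[1])>np.linalg.norm(e[0])); print(W.mean(0).round(4),[np.linalg.norm(x).round(3) for x in e],np.degrees(np.arctan2(e[k][1],e[k][0])).round(1))
E
python3 bar.py w7.png
```

```text
time_s: 19.65
tcp_pos: [0.5036, 0.0247, 0.2194]
eef_rot: [-0.003, 0.833, 0.553, 0.0]
wrist_force: [-0.7, -0.1, 0.3]
opening: 0.577
time_s: 20.45
tcp_pos: [0.5044, 0.0247, 0.2187]
eef_rot: [-0.003, 0.376, 0.927, 0.003]
wrist_force: [0.5, 0.8, -0.2]
opening: 0.58
[0.5043 0.0246 0.2186] 46.4 [ 0.5   0.31 -0.77  1.85  0.23  1.09  0.45]
((486.5, 231.0), (26.0, 31.0), 90.0) 635.5
[0.7213 0.1511 0.016 ] [np.float64(0.053), np.float64(0.041)] 44.8
((269.47296142578125, 127.16217041015625), (100.08922576904297, 19.87834930419922), 54.46232223510742) 1687.0
[0.42   0.0321 0.016 ] [np.float64(0.024), np.float64(0.12)] -9.3
((483.49993896484375, 121.99998474121094), (310.99993896484375, 243.99996948242188), -0.0) 42597.0
[0.6715 0.3492 0.016 ] [np.float64(0.304), np.float64(0.671)] 61.1
((105.49998474121094, 121.99998474121094), (210.99996948242188, 243.99996948242188), 0.0) 28797.5
[ 0.1636 -0.1779  0.016 ] [np.float64(0.497), np.float64(0.509)] 29.1
```

```bash
python3 - <<'E'
from h import *
plan(([.42,.0321,.1],80.7),([.42,.0321,.0075],80.7))
E
```

```text
[0.42  0.032 0.1  ] -> [ 65.3 -53.  118.9] rot [  0.3  -0.4 -34.3]
[0.42  0.032 0.008] -> [ 0.   0.  92.5] rot [0. 0. 0.]
```

```bash
python3 -m creep '[{"dx":65,"dy":-53,"dz":119,"rx":0,"ry":0,"rz":-34.3,"grip":0.15},{"dx":65,"dy":-53,"dz":119,"rx":0,"ry":0,"rz":-34.3,"grip":0.15},{"dx":65,"dy":-53,"dz":119,"rx":0,"ry":0,"rz":-34.3,"grip":0.15},{"dx":65,"dy":-53,"dz":119,"rx":0,"ry":0,"rz":-34.3,"grip":0.15},{"dx":65,"dy":-53,"dz":119,"rx":0,"ry":0,"rz":-34.3,"grip":0.15},{"dx":65,"dy":-53,"dz":119,"rx":0,"ry":0,"rz":-34.3,"grip":0.15},{"dx":65,"dy":-53,"dz":119,"rx":0,"ry":0,"rz":-34.3,"grip":0.15},{"dx":65,"dy":-53,"dz":119,"rx":0,"ry":0,"rz":-34.3,"grip":0.15}]'
python3 - <<'E'
from h import *
plan(([.42,.0321,.0075],80.7))
E
```

```text
time_s: 21.3
tcp_pos: [0.4213, 0.032, 0.1005]
eef_rot: [-0.001, 0.083, 0.997, 0.003]
wrist_force: [0.5, 0.4, -0.6]
opening: 0.576
[0.42  0.032 0.008] -> [ 0.9 -0.7 93. ] rot [ 0.4 -0.2 -0.2]
```

```bash
python3 -m creep '[{"dx":1,"dy":-1,"dz":40,"rx":0.4,"ry":-0.2,"rz":0,"grip":0.15},{"dx":1,"dy":-1,"dz":70,"rx":0.4,"ry":-0.2,"rz":0,"grip":0.15},{"dx":1,"dy":-1,"dz":85,"rx":0.4,"ry":-0.2,"rz":0,"grip":0.15},{"dx":1,"dy":-1,"dz":92,"rx":0.4,"ry":-0.2,"rz":0,"grip":0.15},{"dx":1,"dy":-1,"dz":92,"rx":0.4,"ry":-0.2,"rz":0,"grip":0.15},{"dx":1,"dy":-1,"dz":92,"rx":0.4,"ry":-0.2,"rz":0,"grip":-1},{"dx":1,"dy":-1,"dz":92,"rx":0.4,"ry":-0.2,"rz":0,"grip":-1},{"dx":1,"dy":-1,"dz":92,"rx":0.4,"ry":-0.2,"rz":0,"grip":-1}]'
python3 -m creep '[{"dx":0,"dy":0,"dz":0,"rx":0,"ry":0,"rz":0,"grip":-1},{"dx":0,"dy":0,"dz":0,"rx":0,"ry":0,"rz":0,"grip":-1},{"dx":0,"dy":0,"dz":0,"rx":0,"ry":0,"rz":0,"grip":-1},{"dx":0,"dy":0,"dz":-10,"rx":0,"ry":0,"rz":0,"grip":-1},{"dx":0,"dy":0,"dz":-40,"rx":0,"ry":0,"rz":0,"grip":-1},{"dx":0,"dy":0,"dz":-80,"rx":0,"ry":0,"rz":0,"grip":-1},{"dx":0,"dy":0,"dz":-122,"rx":0,"ry":0,"rz":0,"grip":-1},{"dx":0,"dy":0,"dz":-122,"rx":0,"ry":0,"rz":0,"grip":-1}]'
python3 - <<'E'
from h import *
s,t,r=st(); print(np.degrees(np.arctan2(*r.as_matrix()[[1,0],1])))
plan(([.46,-.02,.15],0),([.565,-.03,.13],-91.8))
E
```

```text
time_s: 22.1
tcp_pos: [0.4205, 0.0317, 0.0092]
eef_rot: [0.001, 0.083, 0.997, -0.0]
wrist_force: [-0.3, -0.1, 0.6]
opening: 0.339
time_s: 22.9
tcp_pos: [0.4229, 0.0325, 0.1358]
eef_rot: [0.004, 0.083, 0.997, -0.0]
wrist_force: [0.8, 0.2, -1.2]
opening: 0.227
80.49015974947154
[ 0.46 -0.02  0.15] -> [-45.4 -45.6 -13.9] rot [ 0.4  0.4 80.5]
[ 0.565 -0.03   0.13 ] -> [-10. 105.  20.] rot [ 0.   0.  91.8]
```

```bash
python3 -m creep '[{"dx":-45,"dy":-46,"dz":-14,"rx":0,"ry":0,"rz":80,"grip":-1},{"dx":-45,"dy":-46,"dz":-14,"rx":0,"ry":0,"rz":80,"grip":-1},{"dx":-45,"dy":-46,"dz":-14,"rx":0,"ry":0,"rz":80,"grip":-1},{"dx":-45,"dy":-46,"dz":-14,"rx":0,"ry":0,"rz":80,"grip":-1},{"dx":-45,"dy":-46,"dz":-14,"rx":0,"ry":0,"rz":80,"grip":-1},{"dx":-45,"dy":-46,"dz":-14,"rx":0,"ry":0,"rz":80,"grip":-1},{"dx":-45,"dy":-46,"dz":-14,"rx":0,"ry":0,"rz":80,"grip":-1},{"dx":-45,"dy":-46,"dz":-14,"rx":0,"ry":0,"rz":80,"grip":-1}]'
python3 -m creep '[{"dx":0,"dy":0,"dz":0,"rx":0,"ry":0,"rz":68,"grip":-1},{"dx":0,"dy":0,"dz":0,"rx":0,"ry":0,"rz":68,"grip":-1},{"dx":0,"dy":0,"dz":0,"rx":0,"ry":0,"rz":68,"grip":-1},{"dx":0,"dy":0,"dz":0,"rx":0,"ry":0,"rz":68,"grip":-1},{"dx":0,"dy":0,"dz":0,"rx":0,"ry":0,"rz":68,"grip":-1},{"dx":0,"dy":0,"dz":0,"rx":0,"ry":0,"rz":68,"grip":-1},{"dx":0,"dy":0,"dz":0,"rx":0,"ry":0,"rz":68,"grip":-1},{"dx":0,"dy":0,"dz":0,"rx":0,"ry":0,"rz":68,"grip":-1}]'
python3 - <<'E'
from h import *
s,t,r=st(); print(np.degrees(np.arctan2(*r.as_matrix()[[1,0],1])),s['joint_positions'].round(2))
plan(([.565,-.027,.13],-91.8))
E
```

```text
time_s: 23.7
tcp_pos: [0.4588, -0.0203, 0.1497]
eef_rot: [0.003, 0.633, 0.774, 0.002]
wrist_force: [0.8, 0.9, -1.0]
opening: 0.227
time_s: 24.5
tcp_pos: [0.4581, -0.0202, 0.1492]
eef_rot: [0.001, 0.959, 0.284, 0.002]
wrist_force: [0.0, -0.7, -1.0]
opening: 0.227
-56.95168744519143 [ 0.31  0.24 -0.42  2.05  0.13  0.87 -1.19]
[ 0.565 -0.027  0.13 ] -> [85.8 64.  19.7] rot [ 0.1 -0.3 34.8]
```

```bash
python3 -m creep '[{"dx":86,"dy":64,"dz":20,"rx":0,"ry":-0.3,"rz":34.8,"grip":-1},{"dx":86,"dy":64,"dz":20,"rx":0,"ry":-0.3,"rz":34.8,"grip":-1},{"dx":86,"dy":64,"dz":20,"rx":0,"ry":-0.3,"rz":34.8,"grip":-1},{"dx":86,"dy":64,"dz":20,"rx":0,"ry":-0.3,"rz":34.8,"grip":-1},{"dx":86,"dy":64,"dz":20,"rx":0,"ry":-0.3,"rz":34.8,"grip":-1},{"dx":86,"dy":64,"dz":20,"rx":0,"ry":-0.3,"rz":34.8,"grip":-1},{"dx":86,"dy":64,"dz":20,"rx":0,"ry":-0.3,"rz":34.8,"grip":-1},{"dx":86,"dy":64,"dz":20,"rx":0,"ry":-0.3,"rz":34.8,"grip":-1}]'
python3 - <<'E'
from h import *
s,t,r=st(); print(s['tcp_pos'],s['opening']*88, np.degrees(np.arctan2(*r.as_matrix()[[1,0],1])),s['joint_positions'].round(2))
w,iw=snap('wrist','w8.png')
cv2.imwrite('pics/c10.png',cv2.resize(w[60:260,180:440],(780,600),interpolation=cv2.INTER_CUBIC))
E
```

```text
time_s: 25.3
tcp_pos: [0.5649, -0.027, 0.1299]
eef_rot: [0.001, 1.0, -0.014, 0.0]
wrist_force: [0.6, 0.0, -0.2]
opening: 0.225
[ 0.56488672 -0.02702345  0.12993864] 19.819145944554627 -91.63900973923164 [ 0.16  0.42 -0.26  1.83  0.14  0.91 -1.76]
```

View pics/c10.png

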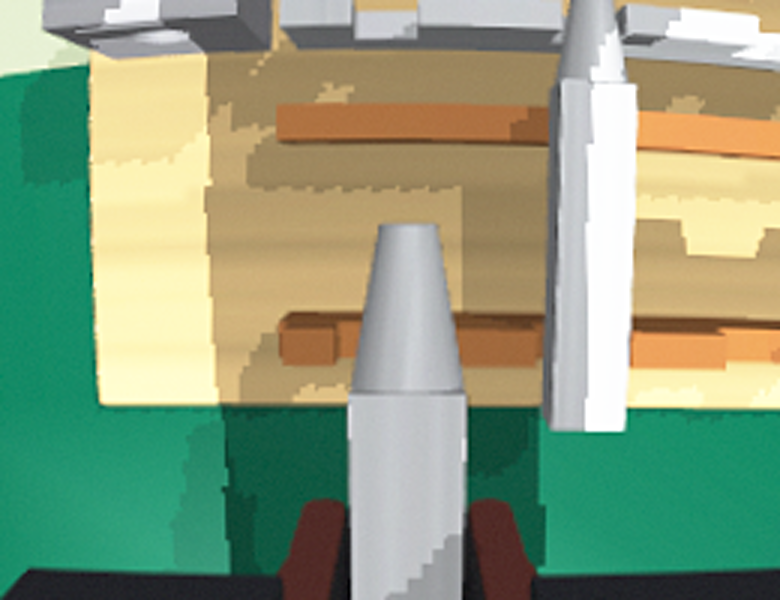

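Bar B held: tip (409,225), shoulder (407,393). Berth 1's notch lips are at u≈354 and 417. Bar A sits in notch 2.

```bash
python3 - <<'E'
from h import *
i=load('w8.png'); i['cx'],i['cy']=float(i['cx']),float(i['cy'])
c=lambda u,v,z: onz(i,u/3+180,v/3+60,z,True)
print('notch',c(354,38,.052).round(4),c(417,38,.052).round(4),'post1',c(338,325,.048).round(4),'post2r',c(538,325,.048).round(4))
print('tip',c(409,225,.1369).round(4),'sh',c(407,393,.1419).round(4))
print('barA shoulder',c(595,81,.054).round(4), 'sq end',c(586,431,.055).round(4))
plan(([.6254+.0055,-.0237,.09],-91.9))
E
```

```text
notch [ 0.6726 -0.0169  0.052 ] [ 0.6721 -0.033   0.052 ] post1 [ 0.5974 -0.0101  0.048 ] post2r [ 0.5961 -0.0633  0.048 ]
tip [ 0.6266 -0.0293  0.1369] sh [ 0.5991 -0.0282  0.1419]
barA shoulder [ 0.6605 -0.0782  0.054 ] sq end [ 0.5683 -0.0755  0.055 ]
[ 0.631 -0.024  0.09 ] -> [65.8 -5.4 40. ] rot [ 0.1 -0.   0.2]
```

```bash
python3 -m creep '[{"dx":20,"dy":-5.2,"dz":0,"rx":0,"ry":0,"rz":0.2,"grip":-1},{"dx":40,"dy":-5.2,"dz":10,"rx":0,"ry":0,"rz":0.2,"grip":-1},{"dx":61.5,"dy":-5.2,"dz":25,"rx":0,"ry":0,"rz":0.2,"grip":-1},{"dx":61.5,"dy":-5.2,"dz":40,"rx":0,"ry":0,"rz":0.2,"grip":-1},{"dx":61.5,"dy":-5.2,"dz":40,"rx":0,"ry":0,"rz":0.2,"grip":-1},{"dx":61.5,"dy":-5.2,"dz":40,"rx":0,"ry":0,"rz":0.2,"grip":-1},{"dx":61.5,"dy":-5.2,"dz":40,"rx":0,"ry":0,"rz":0.2,"grip":-1},{"dx":61.5,"dy":-5.2,"dz":40,"rx":0,"ry":0,"rz":0.2,"grip":-1}]'
python3 - <<'E'
from h import *
plan(([.6266,-.0238,.0425],-91.9))
E
```

```text
time_s: 26.15
tcp_pos: [0.6267, -0.0238, 0.091]
eef_rot: [0.001, 1.0, -0.016, 0.001]
wrist_force: [0.7, -0.4, -0.6]
opening: 0.227
[ 0.627 -0.024  0.042] -> [-0.2 -0.  48.5] rot [ 0.1 -0.1  0. ]
```

```bash
python3 -m creep '[{"dx":0,"dy":0,"dz":10,"rx":0,"ry":0,"rz":0,"grip":-1},{"dx":0,"dy":0,"dz":20,"rx":0,"ry":0,"rz":0,"grip":-1},{"dx":0,"dy":0,"dz":28,"rx":0,"ry":0,"rz":0,"grip":-1},{"dx":0,"dy":0,"dz":34,"rx":0,"ry":0,"rz":0,"grip":-1},{"dx":0,"dy":0,"dz":39,"rx":0,"ry":0,"rz":0,"grip":-1},{"dx":0,"dy":0,"dz":43,"rx":0,"ry":0,"rz":0,"grip":-1},{"dx":0,"dy":0,"dz":46,"rx":0,"ry":0,"rz":0,"grip":-1},{"dx":0,"dy":0,"dz":46,"rx":0,"ry":0,"rz":0,"grip":-1}]'
```

```text
time_s: 26.95
tcp_pos: [0.6269, -0.0238, 0.0451]
eef_rot: [0.001, 1.0, -0.016, 0.001]
wrist_force: [0.4, 0.5, -1.8]
opening: 0.224
```

```bash
python3 -m creep '[{"dx":0,"dy":0,"dz":1,"rx":0,"ry":0,"rz":0,"grip":-1},{"dx":0,"dy":0,"dz":2,"rx":0,"ry":0,"rz":0,"grip":-1},{"dx":0,"dy":0,"dz":3,"rx":0,"ry":0,"rz":0,"grip":-1},{"dx":0,"dy":0,"dz":4,"rx":0,"ry":0,"rz":0,"grip":-1},{"dx":0,"dy":0,"dz":4,"rx":0,"ry":0,"rz":0,"grip":-1},{"dx":0,"dy":0,"dz":4,"rx":0,"ry":0,"rz":0,"grip":-1},{"dx":0,"dy":0,"dz":4,"rx":0,"ry":0,"rz":0,"grip":-1},{"dx":0,"dy":0,"dz":4,"rx":0,"ry":0,"rz":0,"grip":-1}]'
```

```text
time_s: 27.75
tcp_pos: [0.6271, -0.0238, 0.0446]
eef_rot: [0.001, 1.0, -0.016, 0.002]
wrist_force: [-12.2, -1.7, 28.3]
opening: 0.226
```

Contact at z≈.0446 fits the height at which this bar was gripped, so it is on the rails. Easing off, nudging it 1 mm forward and releasing.

```bash
python3 -m creep '[{"dx":0.5,"dy":0,"dz":0,"rx":0,"ry":0,"rz":0,"grip":-1},{"dx":1,"dy":0,"dz":0,"rx":0,"ry":0,"rz":0,"grip":-1},{"dx":1,"dy":0,"dz":0,"rx":0,"ry":0,"rz":0,"grip":-1},{"dx":1,"dy":0,"dz":0,"rx":0,"ry":0,"rz":0,"grip":-0.2},{"dx":1,"dy":0,"dz":0,"rx":0,"ry":0,"rz":0,"grip":-0.2},{"dx":1,"dy":0,"dz":0,"rx":0,"ry":0,"rz":0,"grip":-0.2},{"dx":1,"dy":0,"dz":0,"rx":0,"ry":0,"rz":0,"grip":-0.2},{"dx":1,"dy":0,"dz":-20,"rx":0,"ry":0,"rz":0,"grip":-0.2}]'
python3 -m creep '[{"dx":0,"dy":0,"dz":-50,"rx":0,"ry":0,"rz":0,"grip":-0.2},{"dx":0,"dy":0,"dz":-100,"rx":0,"ry":0,"rz":0,"grip":-0.2},{"dx":-40,"dy":5,"dz":-130,"rx":0,"ry":0,"rz":0,"grip":-0.2},{"dx":-80,"dy":10,"dz":-130,"rx":0,"ry":0,"rz":0,"grip":-0.2},{"dx":-105,"dy":15,"dz":-130,"rx":0,"ry":0,"rz":0,"grip":-0.2},{"dx":-105,"dy":15,"dz":-130,"rx":0,"ry":0,"rz":0,"grip":-0.2},{"dx":-105,"dy":15,"dz":-130,"rx":0,"ry":0,"rz":0,"grip":-0.2},{"dx":-105,"dy":15,"dz":-130,"rx":0,"ry":0,"rz":0,"grip":-0.2}]'
python3 - <<'E'
from h import *
w,iw=snap('wrist','w9.png')
cv2.imwrite('pics/c11.png',cv2.resize(w[20:230,160:440],(800,600),interpolation=cv2.INTER_CUBIC))
plan(([.48,.05,.26],-10))
E
```

```text
time_s: 28.55
tcp_pos: [0.626, -0.0239, 0.0622]
eef_rot: [0.001, 1.0, -0.016, -0.001]
wrist_force: [0.7, -0.6, 0.3]
opening: 0.4
time_s: 29.35
tcp_pos: [0.5219, -0.035, 0.1925]
eef_rot: [0.001, 1.0, -0.016, -0.001]
wrist_force: [0.4, -0.5, -0.2]
opening: 0.404
[0.48 0.05 0.26] -> [-44.6 -83.3 -67.8] rot [  0.    0.2 -81.9]
```

View pics/c11.png

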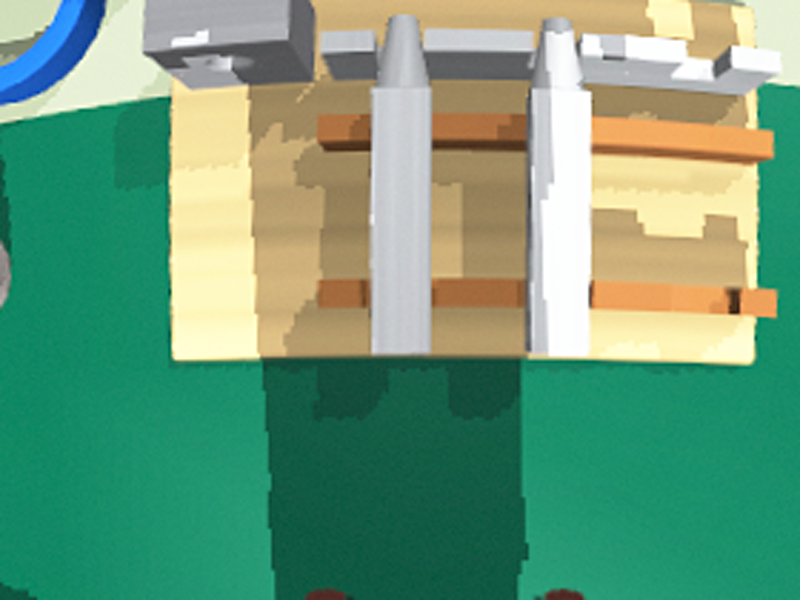

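Both bars lie alike, cones in notches 1 and 2 at (402,40) and (555,45), flat on the rails. Next is the clamp: shut fingers go in behind the upright arm, on its +x side, and push it back over.

```bash
python3 - <<'E'
from h import *
plan(([.50,.12,.25],-57),(F(116,0,210),-21.8),(F(116,0,115),-21.8),(F(-8,0,104),-21.8))
E
```

```text
[0.5  0.12 0.25] -> [ -26.9 -154.   -58. ] rot [  0.1   0.1 -34.9]
[0.481 0.367 0.21 ] -> [ 118.6 -216.9   40. ] rot [  0.    0.  -35.2]
[0.481 0.367 0.115] -> [ 0.  0. 95.] rot [0. 0. 0.]
[0.435 0.251 0.104] -> [-124.   -0.   11.] rot [0. 0. 0.]
```

```bash
python3 -m creep '[{"dx":0,"dy":0,"dz":-50,"rx":0,"ry":0,"rz":-8,"grip":-1},{"dx":-27,"dy":-154,"dz":-58,"rx":0,"ry":0,"rz":-35,"grip":-1},{"dx":-27,"dy":-154,"dz":-58,"rx":0,"ry":0,"rz":-35,"grip":-1},{"dx":-27,"dy":-154,"dz":-58,"rx":0,"ry":0,"rz":-35,"grip":-1},{"dx":-27,"dy":-154,"dz":-58,"rx":0,"ry":0,"rz":-35,"grip":-1},{"dx":-27,"dy":-154,"dz":-58,"rx":0,"ry":0,"rz":-35,"grip":-1},{"dx":-27,"dy":-154,"dz":-58,"rx":0,"ry":0,"rz":-35,"grip":-1},{"dx":-27,"dy":-154,"dz":-58,"rx":0,"ry":0,"rz":-35,"grip":-1}]'
python3 -m creep '[{"dx":119,"dy":-217,"dz":40,"rx":0,"ry":0,"rz":-35,"grip":-1},{"dx":119,"dy":-217,"dz":40,"rx":0,"ry":0,"rz":-35,"grip":-1},{"dx":119,"dy":-217,"dz":40,"rx":0,"ry":0,"rz":-35,"grip":-1},{"dx":119,"dy":-217,"dz":40,"rx":0,"ry":0,"rz":-35,"grip":-1},{"dx":119,"dy":-217,"dz":40,"rx":0,"ry":0,"rz":-35,"grip":-1},{"dx":119,"dy":-217,"dz":40,"rx":0,"ry":0,"rz":-35,"grip":-1},{"dx":119,"dy":-217,"dz":40,"rx":0,"ry":0,"rz":-35,"grip":-1},{"dx":119,"dy":-217,"dz":40,"rx":0,"ry":0,"rz":-35,"grip":-1}]'
python3 - <<'E'
from h import *
print(st()[0]['joint_positions'].round(2))
plan((F(116,0,115),-21.8),(F(-8,0,104),-21.8))
E
```

```text
time_s: 30.2
tcp_pos: [0.5004, 0.1182, 0.2496]
eef_rot: [0.001, 0.959, 0.283, -0.002]
wrist_force: [-0.4, -0.1, 0.4]
opening: 0.005
time_s: 31.0
tcp_pos: [0.4836, 0.3627, 0.2088]
eef_rot: [0.001, 0.83, 0.557, -0.002]
wrist_force: [-0.1, -0.2, 0.3]
opening: 0.005
[-0.27  0.46 -0.62  1.63  0.29  1.15 -1.36]
[0.481 0.367 0.115] -> [ 3.1 -3.5 93.8] rot [-0.   0.3 -0.5]
[0.435 0.251 0.104] -> [-124.   -0.   11.] rot [0. 0. 0.]
```

```bash
python3 -m creep '[{"dx":3,"dy":-3.5,"dz":0,"rx":0,"ry":0,"rz":0,"grip":-1},{"dx":3,"dy":-3.5,"dz":20,"rx":0,"ry":0,"rz":0,"grip":-1},{"dx":3,"dy":-3.5,"dz":45,"rx":0,"ry":0,"rz":0,"grip":-1},{"dx":3,"dy":-3.5,"dz":70,"rx":0,"ry":0,"rz":0,"grip":-1},{"dx":3,"dy":-3.5,"dz":85,"rx":0,"ry":0,"rz":0,"grip":-1},{"dx":3,"dy":-3.5,"dz":93,"rx":0,"ry":0,"rz":0,"grip":-1},{"dx":3,"dy":-3.5,"dz":93,"rx":0,"ry":0,"rz":0,"grip":-1},{"dx":3,"dy":-3.5,"dz":93,"rx":0,"ry":0,"rz":0,"grip":-1}]'
```

```text
time_s: 31.8
tcp_pos: [0.4818, 0.3667, 0.1167]
eef_rot: [0.001, 0.83, 0.557, -0.001]
wrist_force: [-0.3, 0.0, 1.1]
opening: 0.008
```

```bash
python3 -m creep '[{"dx":-15,"dy":0,"dz":0,"rx":0,"ry":0,"rz":0,"grip":-1},{"dx":-30,"dy":0,"dz":2,"rx":0,"ry":0,"rz":0,"grip":-1},{"dx":-45,"dy":0,"dz":4,"rx":0,"ry":0,"rz":0,"grip":-1},{"dx":-60,"dy":0,"dz":6,"rx":0,"ry":0,"rz":0,"grip":-1},{"dx":-75,"dy":0,"dz":8,"rx":0,"ry":0,"rz":0,"grip":-1},{"dx":-92,"dy":0,"dz":10,"rx":0,"ry":0,"rz":0,"grip":-1},{"dx":-108,"dy":0,"dz":12,"rx":0,"ry":0,"rz":0,"grip":-1},{"dx":-124,"dy":0,"dz":12,"rx":0,"ry":0,"rz":0,"grip":-1}]'
python3 -m creep '[{"dx":-25,"dy":0,"dz":0,"rx":0,"ry":0,"rz":0,"grip":-1},{"dx":-50,"dy":0,"dz":0,"rx":0,"ry":0,"rz":0,"grip":-1},{"dx":-75,"dy":0,"dz":0,"rx":0,"ry":0,"rz":0,"grip":-1},{"dx":-75,"dy":0,"dz":-20,"rx":0,"ry":0,"rz":0,"grip":-1},{"dx":-75,"dy":0,"dz":-60,"rx":0,"ry":0,"rz":0,"grip":-1},{"dx":-75,"dy":50,"dz":-110,"rx":0,"ry":0,"rz":0,"grip":-1},{"dx":-75,"dy":100,"dz":-120,"rx":0,"ry":0,"rz":0,"grip":-1},{"dx":-75,"dy":150,"dz":-120,"rx":0,"ry":0,"rz":0,"grip":-1}]'
python3 -m creep '[{"dx":0,"dy":50,"dz":-20,"rx":0,"ry":0,"rz":0,"grip":-1},{"dx":-30,"dy":100,"dz":-40,"rx":0,"ry":0,"rz":0,"grip":-1},{"dx":-60,"dy":140,"dz":-40,"rx":0,"ry":0,"rz":0,"grip":-1},{"dx":-100,"dy":180,"dz":-40,"rx":0,"ry":0,"rz":0,"grip":-1},{"dx":-140,"dy":200,"dz":-40,"rx":0,"ry":0,"rz":0,"grip":-1},{"dx":-180,"dy":200,"dz":-40,"rx":0,"ry":0,"rz":0,"grip":-1},{"dx":-220,"dy":200,"dz":-40,"rx":0,"ry":0,"rz":0,"grip":-1},{"dx":-250,"dy":200,"dz":-40,"rx":0,"ry":0,"rz":0,"grip":-1}]'
python3 - <<'E'
from h import *
s,t,r=st(); print(t,s['joint_positions'].round(2))
im,i=snap('scene','s2.png'); cv2.imwrite('pics/c12.png',cv2.resize(im[150:300,220:430],(784,560),interpolation=cv2.INTER_CUBIC))
snap('top','t3.png')
E
```

```text
time_s: 32.6
tcp_pos: [0.435, 0.2517, 0.1061]
eef_rot: [0.001, 0.83, 0.557, -0.001]
wrist_force: [0.1, -0.3, 0.3]
opening: 0.001
time_s: 33.4
tcp_pos: [0.531, 0.1326, 0.229]
eef_rot: [0.003, 0.83, 0.558, 0.003]
wrist_force: [1.3, 0.8, 0.1]
opening: 0.006
time_s: 34.2
tcp_pos: [0.62, -0.1789, 0.2708]
eef_rot: [0.003, 0.831, 0.556, 0.002]
wrist_force: [0.9, -0.3, 0.0]
opening: 0.006
[ 0.62000448 -0.17891824  0.27077176] [ 0.55  0.46 -0.5   1.46  0.22  1.27 -0.36]
```

View pics/c12.png

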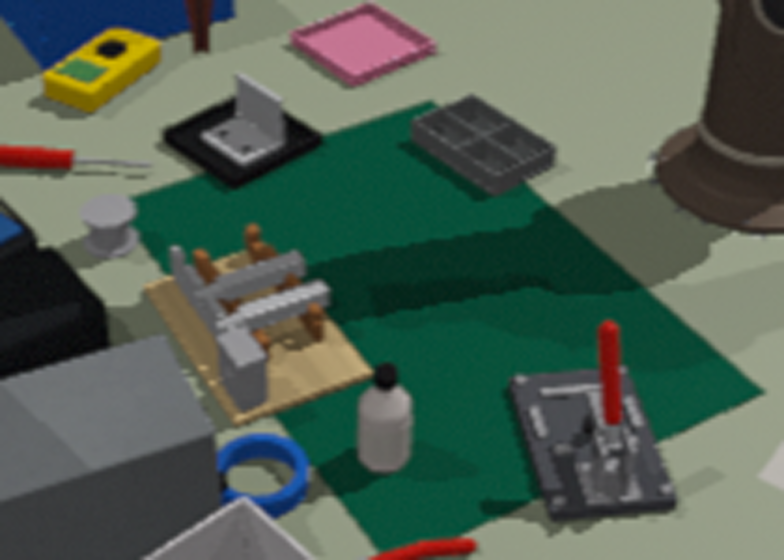

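The final scene shows the bracket on its foot in the black tray, both bars racked and the clamp shut. The handle tip is at (383,237), the same pixel as at the start. The bystanders look unmoved and the robot touches nothing, so I'm handing in.

```bash
python3 -c "
from station import arm
print(arm.close_job())"
```

```text
the job is handed in; nothing more can be done
None
```

The job is done in the order asked and handed in at about 34 s of robot time; no verdict was reported.

- **Clamp and bracket:** I pushed the handle past centre so the arm swung right back, then lifted the bracket out and stood it on its foot in the black undivided tray.
- **Bars:** Only two were on the mat. I took the chamfered ends from the camera images instead of feeling them in the bore. The bars are racked in berths 1 and 2, cones in the notches and flat on the rails. One was knocked aside during the run; I re-measured it and turned it half round before racking.
- **Clamp again:** I pushed the empty clamp back down. Its handle tip is at the same scene pixel as at the start.

**Last checks:** The final picture shows the bracket upright in the tray, both bars seated, the clamp shut and the bystanders in view apparently unmoved. I judged the bystanders by eye and did not measure them. The pliers are mostly outside that crop, and I did not check the purple look-alike at the end.

**What disagreed:**
- The fixture was about 5 mm off my first estimate from the top camera, which I corrected before grasping the bracket.
- The rack's base edge and its fence gave origins about 14 mm apart. I trusted the fence and rails.
- Setting down the second bar gave about 28 N of upward force at the wrist before I eased off, well under the 120 N limit.

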